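Mark the fallen leg pillar and stand it with its twin

TASK

A short metal leg pillar has toppled over on the welding table: stand it upright, foot down, on the middle of the marker's round pad and let go of it. Press the marker's treadle fully down to its stop with the gripper and let it spring back up, then stand the pillar upright on the floor of the grey tray, beside the pillar that is already there. Set the pillar down rather than dropping it, and leave everything else where it is.

Things in the scene. Friction and masses are not known exactly. Their poses are not given: they have to be found in the camera images.
- pillar: Toppled leg pillar, bare metal: cylinder 44 mm in diameter, 140 mm long in all, with a round foot flange (68 mm diameter, 10 mm thick) at one end; 0.35 to 0.6 kg. Origin: centre of the foot's underside; z axis from foot to plain end. Starts lying left or right of the marker on flange rim and plain end (5 degrees off level, origin 35 mm above the table), plain end roughly towards the robot.
- marker: Marker, fixed: grey base plate 150 (x) by 300 (y) by 20 mm, with the pad at local y -75 mm and the treadle at y +85. Origin: centre of its underside; x away from the robot. Column 170 mm high, 90 wide, at local x 135 to 220 behind the pad; from it a head (50 mm square, axis 115 mm up) points at the pad, 115 mm from its centre. The treadle drives it forward to 35 mm, clear of a pillar there.
- pad (a point): Centre of the top of the marker's round steel pad (diameter 90 mm, 28 mm above the table, level). Axes as the marker's.
- treadle (a joint): Treadle angle, rad: 0 up at rest, 0.25 down on its stop. Steel plate 125 mm long, 80 wide, with a black rubber tread; hinged at its far end (marker's x +55, y +85 mm, 36 mm above the table), sloping up towards the robot by 0.27 rad at rest. The spring gives way at about 2 N and takes about 12 N at the stop, pressed at treadle_pad; it springs back when let go.
- treadle_pad (a point): Point on the top face of the treadle's rubber tread, 100 mm from its hinge, 69 mm above the table at rest and about 25 mm lower when fully down. Moves with the treadle.
- tray: Grey open tray, fixed, on the other side of the marker from the toppled pillar: 280 mm (its x, roughly away from the robot) by 130 mm (its y) outside, walls 5 mm thick and 30 mm high, floor 5 mm thick. Origin: centre of its underside.
- twin: The pillar already marked, same shape and size, standing upright in the tray, within 75 mm of the tray's middle along its long side. There is room for a second pillar at the end of the tray farther from it. Origin: centre of the foot's underside; z up.
- wrench: Bystander: steel wrench, 170 mm, lying flat in front of the marker. Origin: underside.
- spraycan: Bystander: metal bottle with black cap, 58 mm diameter, 170 mm tall, standing behind the marker to the left. Origin: centre of its underside.
- jar: Bystander: glass jar with dark lid, 66 mm diameter, 80 mm tall, standing behind the marker to the right. Origin: centre of its underside.
- angle: Bystander: dark steel angle (L shape, legs 80 mm long, 18 mm square), lying flat in front of the marker. Origin: underside of the outer corner.
- hammer: Bystander: hammer, 260 mm, lying at the left edge. Origin: underside.
- brush: Bystander: hand brush, 200 mm, lying at the right edge. Origin: underside.
There are look-alikes about, which are no part of the job. What is shaped like the pillar but brown or orange is not meant.

How it is judged:
By the outcome, as a careful person would: the job done as asked, in the order asked, and still so for the second after the job is handed in, with the robot touching nothing.
It also fails if it takes over 72 s, if anything falls off the work surface, if the arm or the gripper's body presses on something with over 40 N, if the wrist force passes 120 N, or if a joint passes its speed limit or range.

ROBOT

A 6-joint arm with a two-finger parallel gripper is mounted at the origin on the work surface. World frame = base frame: x ahead of the robot, y to its left, z up, the work surface at z = 0. Lengths are in m, angles in rad, forces in N, time in s.
With the tool pointing down it reaches from about 0.25 to 0.775 m from the base axis. Payload 4 kg.
Tool frame: the origin (TCP) lies midway between the tips of the shut fingers; the grasp point (between the pads) lies 19 mm behind it (grip_point_offset is the distance from the TCP to the grasp point, in m); z points along the fingers, y is the line along which they close (so a half turn about z gives the same grasp; the last joint's range is limited). The gripper opens to 94 mm and grips with 3 to 60 N. Pads are 16 mm wide; open, the fingers measure 119 mm over their backs; the gripper's body (75 mm by 177 mm) begins 78 mm behind the grasp point.
Start: joints at [1.054, 0.087, 1.371, -0, 1.684, -0.103], TCP at [0.221, 0.504, 0.206] pointing down, gripper open.
Joint ranges: [-3.1, 3.1], [-0.76, 2.03], [0.27, 2.55], [-1.08, 4.22], [0.17, 2.65], [-2.57, 2.57]. Speed limits (rad/s): [2.79, 2.79, 3.14, 3.14, 3.14, 3.14].

INTERFACE

Orientations are given as [roll, pitch, yaw] about the fixed x, y, z axes, in that order (R = Rz(yaw) Ry(pitch) Rx(roll)).
In Python, from bench import * gives the robot as it stands.
- The arm moves only by the tool carry_out, never from a script. Its argument "commands" is a list of rows, each a list of 6 numbers: the shift along the tool's x, y, z in m, then the turn, a rotation vector about the tool's x, y, z in rad. In form: [[tx, ty, tz, rx, ry, rz], ...]. A call has exactly 5 rows; each row is the pose to reach, as a shift and turn from the pose commanded when the call began, along the tool's axes at that moment; what a row does not reach only later rows make up. A row lasts 1/10 s, in which the tool goes at most 50 mm and 8.59 degrees, less where a joint would pass 70% of its speed; a pose out of reach is approached as far as the arm can. A call with a gripper value outside its range is refused whole. "jaw" is the opening, from 0 (shut) to 1 (fully open), set as the call begins (left out, the last holds). The fingers move at their own pace and stop on an object; the grip force is fixed at half the most. Time passes only in rows, so rows that repeat a pose let the fingers close, or fill a call up. It gives the time, the measured TCP pose, the force, the opening and the grip force at its end, in the units of the state.
- get_obs(): the state, without advancing time (a new reading comes with each control period).
- snapshot(name): name is "scene" or "top"; returns a dict with "img" (384x512x3 uint8, red, green, blue), "range_z" (384x512 float32, m along the optical axis (not along the pixel's ray), 0 where there is no reading), "fx", "fy", "cx", "cy" (pixels), "R" (3x3) and "t" (3): a world point X has camera coordinates R X + t. Camera axes: x right, y down, z forward; pixel columns grow to the right and rows downward; lengths in m; the calibration is good to about 2 mm. A picture is of the moment at which its call begins.
- close_job(): hands the job in; it is judged then, once.
The state is a dict: "time": time; "joint_positions": joint angles; "qvel": joint speeds; "joint_torque": joint torques, N m; "tool_pos": TCP position; "ee_rot": TCP orientation; "wrist_force": force on the tool from outside, world axes, zero at the start; "wrist_torque": the same for the moment, N m; "width": finger opening in m; "finger_force": force on a finger pad.
Only numpy, scipy, OpenCV 4.12 (cv2) and the standard library are available. Lean on these libraries where they do the work, as an engineer would, in place of code of your own. Each camera call takes 0.05 s, during which the arm holds its last target. There are 200 camera calls.

## Working session

There is one attempt and no reset: what is moved stays moved. The work goes in short steps, Python scripts to look and compute and a tool call to move; the robot and the scene stay as the last step left them, time stands still between calls to the robot, and variables do not carry over. Pictures are saved under pics/ and viewed, at most 10 in all, crops included, and the job is handed in when it is done.

Besides the shell and the picture viewer there is one more tool, called after ">>>" by a JSON object that holds its "method" and its "body". carry_out: Moves the arm, as the interface text tells. Its arguments: {"type":"object","properties":{"commands":{"type":"array","items":{"type":"array","items":{"type":"number"}}},"jaw":{"type":"number"}},"required":["commands"]}

```bash
mkdir -p pics; ls; python3 - <<'E'
from bench import *
import cv2,numpy as np
for n in("scene","top"):
    s=snapshot(n); np.savez(f"{n}.npz",**s); cv2.imwrite(f"pics/{n}0.png",cv2.resize(s["img"][:,:,::-1],(800,600),interpolation=cv2.INTER_CUBIC))
    print(n,s["fx"],s["fy"],s["cx"],s["cy"],np.round(s["R"],3).tolist(),s["t"])
o=get_obs();print(o)
E
```

```text
pics
scene 410.7586412408853 410.7586412408853 254.37629072240503 189.8944004348235 [[0.747, 0.665, 0.004], [0.538, -0.6, -0.592], [-0.391, 0.444, -0.806]] [-0.38090159 -0.21314758  1.6667091 ]
top 355.54510026070864 355.54510026070864 260.5525990367811 196.99920804199806 [[0.022, -1.0, -0.021], [-0.996, -0.02, -0.085], [0.085, 0.023, -0.996]] [0.00877501 0.50305424 1.17984335]
{'time': 0.1, 'joint_positions': array([ 1.05390139e+00,  8.78974834e-02,  1.37209017e+00,  1.50520411e-05,
        1.68359357e+00, -1.03114789e-01]), 'qvel': array([-0.00027221, -0.0021881 , -0.00581823, -0.0001236 ,  0.00225994,
        0.00066075]), 'joint_torque': array([ 3.79806253e-03, -3.41250980e+01, -3.03301406e+01,  7.21081230e-02,
        3.03708413e-02, -8.51996720e-05]), 'tool_pos': array([0.22090447, 0.50315413, 0.20441883]), 'ee_rot': array([-3.13961618e+00, -2.19568459e-04,  2.72781397e+00]), 'wrist_force': array([-0.23842362, -0.03097996,  0.25087294]), 'wrist_torque': array([ 0.00710412,  0.01923112, -0.02425251]), 'finger_force': 0.0, 'width': 0.09411004125212294}
```

View pics/top0.png

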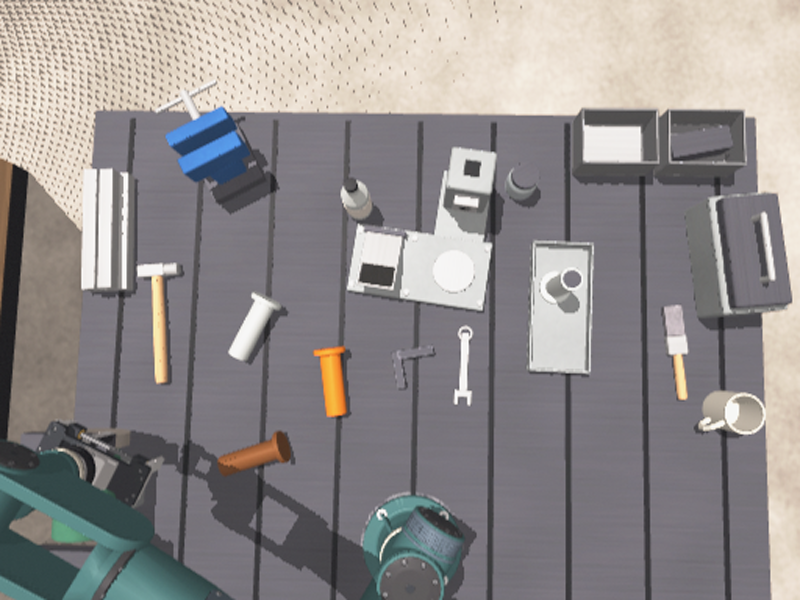

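View pics/scene0.png

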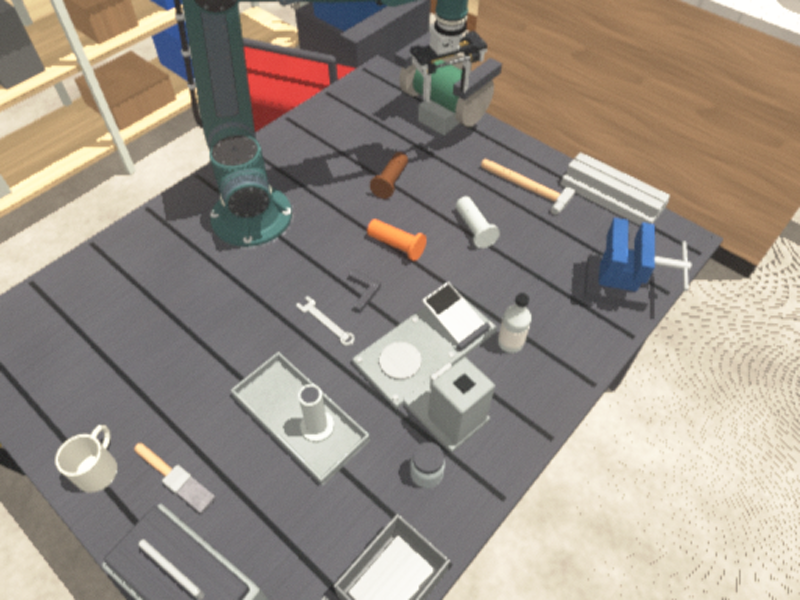

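Candidates in the top view: the bare-metal part at (255,327), the orange one at (333,382) and the brown one at (255,455). Only the first is bare metal, so it is the pillar. It lies left of the marker, with its flange at the far end (265,302). The pad is at (453,271), the treadle tread at (377,274), and the tray at (560,307) with the twin's foot at about (560,288).

```bash
cat > h.py <<'E'
import numpy as np,cv2
def cloud(s):
    z=s["range_z"].astype(float);v,u=np.mgrid[:z.shape[0],:z.shape[1]]
    c=np.stack([(u-s["cx"])/s["fx"]*z,(v-s["cy"])/s["fy"]*z,z],-1)
    w=(c-s["t"])@s["R"]; w[z==0]=np.nan; return w
def box(w,x0,x1,y0,y1,z0,z1):
    p=w.reshape(-1,3);return p[(p[:,0]>x0)&(p[:,0]<x1)&(p[:,1]>y0)&(p[:,1]<y1)&(p[:,2]>z0)&(p[:,2]<z1)]
E
python3 - <<'E'
from h import *
S={n:dict(np.load(n+".npz")) for n in("scene","top")}
W={n:cloud(s) for n,s in S.items()}
k=512/800
def at(n,u,v): return np.round(W[n][int(v*k),int(u*k)],3)
for nm,u,v in [("flange",265,302),("plain",240,352),("mid",253,328),("pad",453,271),("tread",377,274),("basecorners",350,290),("",484,309),("",492,240),("tray c",532,242),("",592,243),("",588,372),("",530,370),("twin top",571,279),("column",473,170),("head",467,201),("table",300,350)]: print(nm,at("top",u,v))
for n,(u,v) in {"scene":(400,360)}.items(): print(at(n,u,v))
s=S["top"]["img"]; c=s[175:270,130:310,::-1]
cv2.imwrite("pics/crop1.png",cv2.resize(c,None,fx=4.4,fy=4.4,interpolation=cv2.INTER_CUBIC))
E
```

```text
flange [0.506 0.319 0.064]
plain [0.401 0.374 0.04 ]
mid [0.454 0.346 0.054]
pad [ 0.585 -0.075  0.029]
tread [0.57  0.084 0.066]
basecorners [0.541 0.144 0.021]
 [ 0.508 -0.146  0.002]
 [ 0.66  -0.161  0.006]
tray c [ 0.66  -0.252 -0.001]
 [ 0.651 -0.373  0.031]
 [ 0.374 -0.365  0.03 ]
 [ 0.378 -0.243  0.029]
twin top [ 0.556 -0.298  0.147]
column [ 0.761 -0.103  0.174]
head [ 0.709 -0.094  0.141]
table [0.407 0.253 0.   ]
[ 0.587 -0.078  0.025]
```

View pics/crop1.png

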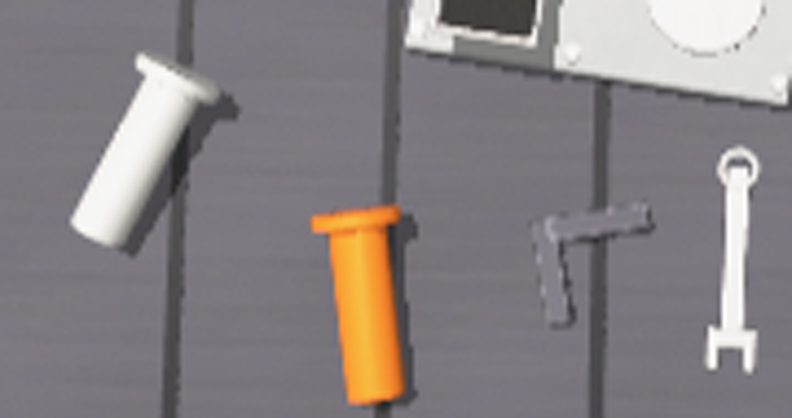

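The crop confirms it: white-metal pillar with its flange at (180,80) and plain end at (100,235), next to the orange look-alike. Next I'll get precise fits.

```bash
cat > fit.py <<'E'
from h import *
from scipy.optimize import least_squares
S={n:dict(np.load(n+".npz")) for n in("scene","top")}
W={n:cloud(s) for n,s in S.items()}
def fitcyl(P,b,d,r=.022,L=.14):
    # fit the shaft surface, axis tilt free
    d=d/np.linalg.norm(d)
    def f(q):
        d=np.array([q[3],q[4],q[5]]);d/=np.linalg.norm(d);v=P-q[:3]
        return np.linalg.norm(v-np.outer(v@d,d),axis=1)-r
    q=least_squares(f,np.r_[b,d],loss="soft_l1",f_scale=.002).x
    d=q[3:]/np.linalg.norm(q[3:]);return q[:3],d,np.median(abs(f(q)))
if __name__=="__main__":
    for n in W:
        P=box(W[n],.36,.55,.27,.42,.008,.08)
        a=np.array([.54,.30,.04]);d=np.array([-.88,.46,.0]);d/=np.linalg.norm(d)
        c=np.array([.454,.346,.03]);t=(P-c)@d
        sh=P[(t<.055)&(t>-.035)]
        p,d,e=fitcyl(sh,c,d); t=(P-p)@d
        lo,hi=np.percentile(t,[.5,99.5]); print(n,"pillar axis",d,"foot",p+d*lo,"end",p+d*hi,"len",hi-lo,e)
        rad=np.linalg.norm(P-p-np.outer(t,d),axis=1); print(" t of wide pts",np.percentile(t[rad>.027],[2,98])-lo)
        # pad
        P=box(W[n],.53,.64,-.13,-.02,.024,.034); (x,y),r=cv2.minEnclosingCircle(P[:,:2].astype(np.float32)); print(n,"pad",x,y,r,"mean",P.mean(0))
        P=box(W[n],.46,.70,-.18,.18,.017,.0235); print(" base rect",cv2.minAreaRect(P[:,:2].astype(np.float32)))
        P=box(W[n],.33,.69,-.40,-.22,.026,.034); print(" tray rect",cv2.minAreaRect(P[:,:2].astype(np.float32)))
        P=box(W[n],.42,.62,-.36,-.25,.04,.13); p,d,e=fitcyl(P,np.array([.54,-.3,.05]),np.array([0,0,1.])); print(" twin",p+d*(.005-p[2])/d[2],d,e)
        P=box(W[n],.50,.66,.04,.13,.03,.09);A=np.c_[P[:,:2],np.ones(len(P))];print(" treadle plane",np.linalg.lstsq(A,P[:,2],rcond=None)[0],cv2.minAreaRect(P[:,:2].astype(np.float32)))
E
python3 fit.py
```

```text
scene pillar axis [-0.88439669  0.45781043 -0.0908411 ] foot [0.52142302 0.32031588 0.03344013] end [0.39639675 0.38503608 0.02059801] len 0.1413689886223467 0.0016067275457650847
 t of wide pts [0.00024134 0.07978633]
scene pad 0.5818540453910828 -0.06952305883169174 0.06287610530853271 mean [ 0.58735657 -0.07982576  0.02751314]
 base rect ((0.6158583760261536, -0.007086589932441711), (0.3003867566585541, 0.19445785880088806), 83.9356460571289)
 tray rect ((0.5145503878593445, -0.3091643452644348), (0.13100655376911163, 0.28114816546440125), 88.1163330078125)
 twin [ 0.55629593 -0.29959063  0.005     ] [-4.91406856e-03 -9.39297492e-04  9.99987485e-01] 0.0005440443175112712
 treadle plane [-0.29976455  0.03365386  0.23343798] ((0.6022668480873108, 0.08122386038303375), (0.08301649242639542, 0.12044764310121536), 83.69835662841797)
top pillar axis [-0.88956249  0.44740963 -0.09221276] foot [0.51894412 0.32261243 0.03306879] end [0.39476701 0.38506789 0.02019649] len 0.13959345840888682 0.0009479129160434394
 t of wide pts [-0.00013341  0.08921426]
top pad 0.5793266296386719 -0.07853863388299942 0.06960691511631012 mean [ 0.58618354 -0.07816992  0.02776706]
 base rect ((0.618174135684967, -0.007211863994598389), (0.29924851655960083, 0.19378559291362762), 82.56075286865234)
 tray rect ((0.5152655243873596, -0.30873143672943115), (0.13125841319561005, 0.27996593713760376), 87.98713684082031)
 twin [ 0.55827691 -0.30058123  0.005     ] [-0.00697702  0.00269273  0.99997203] 0.0004142336879194627
 treadle plane [-0.30110522  0.03903042  0.23461478] ((0.6029381155967712, 0.08137316256761551), (0.08013605326414108, 0.12134367227554321), 83.99031066894531)
```

```bash
cat >> h.py <<'E'
from scipy.spatial.transform import Rotation as Ro
import json
def tool(az,beta,roll=0):
    "tool z pointing along azimuth az, beta below horizontal; y horizontal, x up/back; then roll about z"
    z=np.array([np.cos(beta)*np.cos(az),np.cos(beta)*np.sin(az),-np.sin(beta)])
    y=np.array([-np.sin(az),np.cos(az),0]);x=np.cross(y,z)
    return Ro.from_matrix(np.c_[x,y,z])*Ro.from_euler("z",roll)
def rel(R0,p0,R1,p1):
    return np.r_[R0.inv().apply(np.array(p1)-p0),(R0.inv()*R1).as_rotvec()]
def app(R0,p0,row):
    row=np.array(row,float);return R0*Ro.from_rotvec(row[3:]),p0+R0.apply(row[:3])
def save(R,p): json.dump([R.as_quat().tolist(),list(map(float,p))],open("cmd.json","w"))
def load():
    q,p=json.load(open("cmd.json"));return Ro.from_quat(q),np.array(p)
def sh(R,p,o):
    Rm=Ro.from_euler("xyz",o["ee_rot"])
    print("err mm",np.round((o["tool_pos"]-p)*1e3,1),"rot deg",np.round(np.degrees((R.inv()*Rm).magnitude()),2),"tcp",np.round(o["tool_pos"],4),"q",np.round(o["joint_positions"],3),"F",np.round(o["wrist_force"],1),"w",round(o["width"],4),"t",o["time"])
E
python3 - <<'E'
import bench;print([n for n in dir(bench) if n[0]!='_'])
from h import *
R0=Ro.from_euler("xyz",[np.pi,0,2.728]);p0=np.array([.221,.504,.206]);save(R0,p0)
az=2.670-np.pi;b=np.radians(55)
R1=tool(az,b)
# roll choice nearest
for roll in(0,np.pi):
    R=tool(az,b,roll);print(roll,np.degrees((R0.inv()*R).magnitude()))
R=min((tool(az,b,r) for r in(0,np.pi)),key=lambda R:(R0.inv()*R).magnitude())
G=np.array([.4595,.3523,.031]);z=R.as_matrix()[:,2]
T=G+.019*z;print("T",T,"pre",T-.1*z)
print(np.round(rel(R0,p0,R,T-.1*z),3))
E
```

```text
['IKError', 'close_job', 'get_obs', 'grip_point_offset', 'snapshot']
0 35.1524932034639
3.141592653589793 176.83069072641044
T [0.4692084  0.347349   0.01543611] pre [0.41811158 0.3734069  0.09735132]
[-0.233 -0.04   0.109  0.018 -0.611  0.056]
```

>>> {"method": "carry_out", "body": {"commands": [[-0.025,-0.004,0,0,-0.06,0.01],[-0.05,-0.008,0,0,-0.12,0.02],[-0.075,-0.012,0,0,-0.18,0.03],[-0.1,-0.016,0.0,0,-0.24,0.04],[-0.12,-0.02,0.0,0,-0.3,0.05]], "jaw": 1}}

```text
time: 0.6
tool_pos: [0.3239, 0.4361, 0.2051]
ee_rot: [3.134, 0.302, 2.675]
wrist_force: [0.3, 0.6, -1.1]
width: 0.094
finger_force: 0.0
```

```bash
cat > nxt.py <<'E'
from h import *
from bench import *
def went(*rows):
    R,p=load()
    for r in rows: R,p=app(R,p,r)
    save(R,p); sh(R,p,get_obs()); return R,p
E
python3 - <<'E'
from nxt import *
R0,p0=went([-0.12,-0.02,0.0,0,-0.3,0.05])
R=tool(2.670-np.pi,np.radians(55));T=np.array([.4692,.3473,.0154]);z=R.as_matrix()[:,2]
print(np.round(rel(R0,p0,R,T-.1*z),3))
E
```

```text
err mm [ 1.1 -1.3 -0.9] rot deg 0.16 tcp [0.3239 0.4361 0.2051] q [ 1.019  0.053  1.44  -0.301  1.613 -0.105] F [ 0.3  0.6 -1.1] w 0.094 t 0.6
[-0.077 -0.016  0.137  0.011 -0.311  0.005]
```

>>> {"method": "carry_out", "body": {"commands": [[-0.015,-0.003,0.027,0.002,-0.06,0.001],[-0.03,-0.006,0.055,0.004,-0.12,0.002],[-0.045,-0.009,0.082,0.006,-0.19,0.003],[-0.06,-0.012,0.11,0.009,-0.25,0.004],[-0.077,-0.016,0.137,0.011,-0.311,0.005]]}}

```text
time: 1.1
tool_pos: [0.4184, 0.3719, 0.0958]
ee_rot: [-3.14, 0.613, 2.671]
wrist_force: [0.4, 0.6, 0.2]
width: 0.0941
finger_force: 0.0
```

>>> {"method": "carry_out", "body": {"commands": [[0,0,0.015,0,0,0],[0,0,0.03,0,0,0],[0,0,0.04,0,0,0],[0,0,0.05,0,0,0],[0,0,0.05,0,0,0]]}}

```text
time: 1.6
tool_pos: [0.4442, 0.359, 0.0558]
ee_rot: [-3.141, 0.61, 2.669]
wrist_force: [-0.2, -0.5, -0.4]
width: 0.0937
finger_force: 0.0
```

```bash
python3 - <<'E'
from nxt import *
R0,p0=went([-0.077,-0.016,0.137,0.011,-0.311,0.005],[0,0,.05,0,0,0])
R=tool(2.670-np.pi,np.radians(55));T=np.array([.4692,.3473,.0154])
print(np.round(rel(R0,p0,R,T),3))
o=get_obs();print(np.round(rel(Ro.from_euler("xyz",o["ee_rot"]),o["tool_pos"],R,T),3))
for n in("top","scene"):
    s=snapshot(n);np.savez(n+"1.npz",**s)
a=dict(np.load("top1.npz"))["img"][150:270,120:240,::-1];b=dict(np.load("scene1.npz"))["img"][40:160,220:340,::-1]
cv2.imwrite("pics/p1.png",cv2.resize(np.hstack([a,b]),(800,400),interpolation=cv2.INTER_CUBIC))
E
```

```text
err mm [ 0.5 -0.9 -1. ] rot deg 0.08 tcp [0.4442 0.359  0.0558] q [ 0.93   0.172  1.717 -0.647  1.217  0.053] F [-0.2 -0.5 -0.4] w 0.0937 t 1.6
[ 0.    0.    0.05 -0.   -0.   -0.  ]
[ 0.001  0.001  0.049 -0.002 -0.    -0.001]
```

View pics/p1.png

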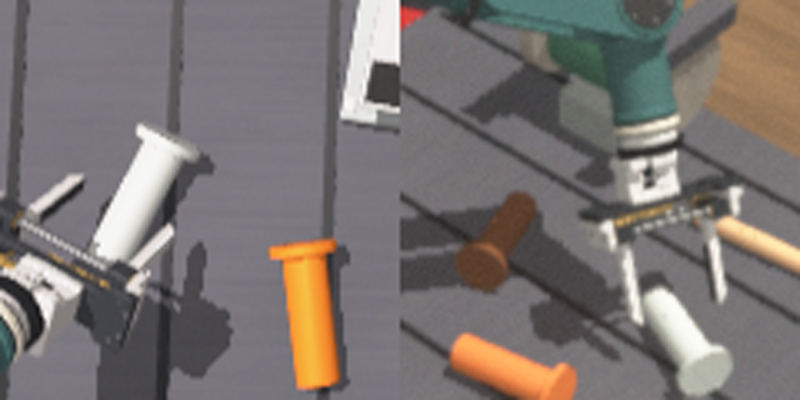

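The gripper is lined up with the pillar. In the left (top) view the fingers at (55,195) and (155,240) straddle its axis, and both look-alikes are clear. Next I advance and grip.

>>> {"method": "carry_out", "body": {"commands": [[0,0,0.012,0,0,0],[0,0,0.024,0,0,0],[0,0,0.034,0,0,0],[0,0,0.043,0,0,0],[0,0,0.05,0,0,0]]}}

```text
time: 2.2
tool_pos: [0.4695, 0.3457, 0.0141]
ee_rot: [-3.14, 0.611, 2.67]
wrist_force: [0.2, 0.5, -0.1]
width: 0.0942
finger_force: 0.0
```

>>> {"method": "carry_out", "body": {"commands": [[0,0,0,0,0,0],[0,0,0,0,0,0],[0,0,0,0,0,0],[0,0,0,0,0,0],[0,0,0,0,0,0]], "jaw": 0}}

```text
time: 2.7
tool_pos: [0.4693, 0.3468, 0.0158]
ee_rot: [3.141, 0.611, 2.669]
wrist_force: [-0.7, -0.3, 0.3]
width: 0.0574
finger_force: 0.0
```

>>> {"method": "carry_out", "body": {"commands": [[0,0,0,0,0,0],[0,0,0,0,0,0],[0,0,0,0,0,0],[0,0,0,0,0,0],[0,0,0,0,0,0]]}}

```text
time: 3.2
tool_pos: [0.4693, 0.3464, 0.0155]
ee_rot: [-3.142, 0.611, 2.669]
wrist_force: [-1.2, -0.1, 2.1]
width: 0.0433
finger_force: 30.0
```

>>> {"method": "carry_out", "body": {"commands": [[0.006,0,-0.008,0,0,0],[0.017,0,-0.025,0,0,0],[0.029,0,-0.041,0,0,0],[0.043,0,-0.061,0,0,0],[0.057,0,-0.082,0,0,0]]}}

```text
time: 3.7
tool_pos: [0.3836, 0.3887, 0.0482]
ee_rot: [-3.138, 0.609, 2.671]
wrist_force: [0.6, -0.3, -4.4]
width: 0.043
finger_force: 30.0
```

>>> {"method": "carry_out", "body": {"commands": [[0.014,0,-0.02,0,0,0],[0.029,0,-0.041,0,0,0],[0.043,0,-0.061,0,0,0],[0.05,0,-0.072,0,0,0],[0.057,0,-0.082,0,0,0]]}}

```text
time: 4.2
tool_pos: [0.3011, 0.4318, 0.0838]
ee_rot: [-3.14, 0.61, 2.671]
wrist_force: [1.0, -0.0, -4.2]
width: 0.0427
finger_force: 30.0
```

```bash
cat > kin.py <<'E'
from h import *
from scipy.optimize import least_squares
def rz(a):return Ro.from_euler("z",a).as_matrix()
def ry(a):return Ro.from_euler("y",a).as_matrix()
def cols(q):
    A=rz(q[0]);B=A@ry(q[1]);C=B@ry(q[2]);D=C@rz(q[3])@ry(q[4])
    return np.c_[A[:,0],A[:,2],B[:,2],C[:,0],C[:,2],D[:,2]],Ro.from_matrix(D@rz(q[5]+np.pi/2))
DATA=[([1.054,.087,1.371,0,1.684,-.103],[.221,.504,.206]),([1.019,.053,1.44,-.301,1.613,-.105],[.3239,.4361,.2051]),([.93,.172,1.717,-.647,1.217,.053],[.4442,.359,.0558])]
def fit(extra):
    D=DATA+extra;A=np.vstack([cols(q)[0] for q,_ in D]);b=np.hstack([p for _,p in D])
    pr=np.array([0,.35,.4,0,.4,.25]);w=1e-2  # weak prior
    x=np.linalg.lstsq(np.vstack([A,w*np.eye(6)]),np.r_[b,w*pr],rcond=None)[0]
    return x,np.abs(A@x-b).max()
lo=np.array([-3.1,-.76,.27,-1.08,.17,-2.57]);hi=np.array([3.1,2.03,2.55,4.22,2.65,2.57])
def ik(x,R,p,q0):
    def f(q):
        c,Rq=cols(q);return np.r_[(c@x-p)*5,(Rq.inv()*R).as_rotvec()]
    return least_squares(f,np.clip(q0,lo+.01,hi-.01),bounds=(lo,hi))
E
python3 - <<'E'
from nxt import *
from kin import *
went([0,0,.05,0,0,0],[.057,0,-.082,0,0,0],[.057,0,-.082,0,0,0])
o=get_obs();q=o["joint_positions"];e=[(q,o["tool_pos"])]
x,r=fit(e);print(x,r,"rot model err",(cols(q)[1].inv()*Ro.from_euler("xyz",o["ee_rot"])).magnitude())
R1=load()[0]
pad=np.array([.587,-.0785])
for bdeg in(30,25):
  for azd in(-10,10,20,30,40,60):
    for roll in(np.pi,-np.pi):
      az=np.radians(azd);R=tool(az,np.radians(bdeg),np.pi);z=R.as_matrix()[:,2]
      p=np.r_[pad,.028+.068]+.019*z
      g=np.array(q);g[5]+=roll;g[0]-=.9;g[3]=max(0,az)
      s=ik(x,R,p,g);print(bdeg,azd,round(s.cost,6),np.round(s.x,2))
E
```

```text
err mm [-1.1 -0.3 -1. ] rot deg 0.07 tcp [0.3011 0.4318 0.0838] q [ 1.236  0.171  1.655 -0.61   1.44   0.257] F [ 1.  -0.  -4.2] w 0.0427 t 4.2
[0.06362207 0.20108184 0.24913049 0.0518963  0.45608418 0.24138907] 0.047886780130354495 rot model err 4.505474626922391e-16
30 -10 0.000676 [-0.1  -0.24  2.22 -0.49  0.17  2.09]
30 -10 0.481543 [ 0.11 -0.13  2.14 -1.08  0.49 -2.57]
30 10 0.0 [-0.27 -0.17  2.18  1.25  0.41  0.11]
30 10 0.726104 [ 0.02 -0.25  2.25 -1.08  0.17 -2.57]
30 20 0.0 [-0.34 -0.09  2.1   1.28  0.61 -0.04]
30 20 0.87225 [ 0.04 -0.28  2.27 -1.08  0.17 -2.57]
30 30 0.0 [-0.39  0.01  2.01  1.25  0.81 -0.14]
30 30 1.041987 [ 0.06 -0.32  2.3  -1.08  0.17 -2.57]
30 40 0.0 [-0.43  0.12  1.89  1.21  0.99 -0.21]
30 40 1.235152 [ 0.08 -0.37  2.33 -1.08  0.17 -2.57]
30 60 0.0 [-0.46  0.35  1.62  1.1   1.32 -0.33]
30 60 0.0 [-0.46  0.35  1.62  1.1   1.32 -0.33]
25 -10 0.004498 [-0.07 -0.25  2.24 -0.96  0.17  2.57]
25 -10 0.484931 [ 0.1  -0.15  2.14 -1.08  0.49 -2.57]
25 10 0.0 [-0.28 -0.16  2.21  1.57  0.41 -0.21]
25 10 0.71531 [ 0.02 -0.27  2.26 -1.08  0.17 -2.57]
25 20 0.0 [-0.36 -0.07  2.13  1.49  0.63 -0.24]
25 20 0.854127 [ 0.04 -0.3   2.28 -1.08  0.17 -2.57]
25 30 0.0 [-0.41  0.03  2.03  1.41  0.83 -0.28]
25 30 1.016235 [ 0.06 -0.35  2.31 -1.08  0.17 -2.57]
25 40 0.0 [-0.45  0.15  1.91  1.33  1.02 -0.32]
25 40 1.201424 [ 0.08 -0.4   2.35 -1.08  0.17 -2.57]
25 60 0.0 [-0.48  0.39  1.62  1.19  1.35 -0.39]
25 60 0.0 [-0.48  0.39  1.62  1.19  1.35 -0.39]
```

```bash
sed -i 's/return np.c_\[A\[:,0\],/return np.c_[A[:,1],A[:,0],/; s/pr=np.array(\[0,/pr=np.array([0,0,/; s/np.eye(6)/np.eye(7)/; s/w=1e-2/w=3e-3/' kin.py
python3 - <<'E'
from nxt import *
from kin import *
o=get_obs();q=o["joint_positions"];e=[(q,o["tool_pos"])]
x,r=fit(e);print(x,r)
R1=load()[0];print(R1.as_matrix().round(3))
pad=np.array([.587,-.0785])
for bdeg in(30,):
  for azd in(-30,-10,0,10,20,30,40,60):
      az=np.radians(azd);R=tool(az,np.radians(bdeg),np.pi);z=R.as_matrix()[:,2]
      p=np.r_[pad,.028+.068]+.019*z
      g=np.array(q);g[5]+=0;g[0]-=.9;g[3]=max(0,az)
      s=ik(x,R,p,g);print(bdeg,azd,round(s.cost,6),np.round(s.x,2))
E
```

```text
[ 0.05684624 -0.0018083   0.14735227  0.45787996  0.10367462  0.50098641
  0.35094334] 0.00014471317492814606
[[-0.73   0.455  0.511]
 [ 0.372  0.891 -0.261]
 [-0.574 -0.    -0.819]]
30 -30 0.011793 [-0.11 -0.17  2.16 -0.81  0.34  2.57]
30 -10 0.000673 [-0.33 -0.19  2.27  1.42  0.17  0.08]
30 0 0.0 [-0.44 -0.17  2.26  1.43  0.38 -0.08]
30 10 0.0 [-0.57 -0.12  2.22  1.38  0.64 -0.19]
30 20 0.0 [-0.67 -0.04  2.14  1.3   0.87 -0.28]
30 30 0.0 [-0.72  0.05  2.05  1.23  1.06 -0.35]
30 40 0.0 [-0.75  0.14  1.94  1.15  1.22 -0.41]
30 60 0.0 [-0.74  0.33  1.71  1.01  1.51 -0.51]
```

```bash
cat >> kin.py <<'E'
from scipy.linalg import logm,expm
def M(R,p):
    m=np.eye(4);m[:3,:3]=R.as_matrix();m[:3,3]=p;return m
def plan(R0,p0,R1,p1,n,q,x,show=True):
    "n equal calls along a screw; prints the rows of each (identical) call and the joint check"
    L=np.real(logm(np.linalg.inv(M(R0,p0))@M(R1,p1)))/n
    rows=[np.r_[e[:3,3],Ro.from_matrix(e[:3,:3]).as_rotvec()] for e in (expm(L*k/5) for k in range(1,6))]
    zmin=9;worst=0;vm=np.zeros(6)
    for k in range(1,5*n+1):
        e=M(R0,p0)@expm(L*k/5);s=ik(x,Ro.from_matrix(e[:3,:3]),e[:3,3],q);worst=max(worst,s.cost);vm=np.maximum(vm,abs(s.x-q)*10);q=s.x
        if show and k%5==0: print(k//5,"p",e[:3,3].round(3),"q",q.round(2),"up",(e[:3,:3]@AT).round(2),round(s.cost,6))
    print("worst",worst,"max qd",vm.round(2));print(json.dumps([[round(float(v),4) for v in r] for r in rows]));return q
b=np.radians(60);AT=np.array([np.sin(b),0,-np.cos(b)])  # pillar axis in the tool frame
E
python3 - <<'E'
from nxt import *
from kin import *
o=get_obs();q=np.array(o["joint_positions"]);x,_=fit([(q,o["tool_pos"])]);np.save("x.npy",x)
R0,p0=load();print("axis now",R0.apply(AT))
for azd in(25,40):
    R=tool(np.radians(azd),np.radians(30),np.pi);z=R.as_matrix()[:,2]
    G=np.array([.45,.10,.28]);plan(R0,p0,R,G+.019*z,6,q,x)
E
```

```text
axis now [-0.88721874  0.4530448  -0.08713963]
1 p [0.36  0.444 0.152] q [ 1.07  0.07  1.59 -0.49  1.38  0.4 ] up [-0.73  0.67  0.09] 0.0
2 p [0.416 0.419 0.217] q [ 0.88 -0.07  1.59 -0.34  1.28  0.53] up [-0.54  0.78  0.33] 0.0
3 p [0.461 0.36  0.269] q [ 0.65 -0.24  1.66 -0.15  1.16  0.63] up [-0.33  0.74  0.58] 0.0
4 p [0.486 0.279 0.298] q [ 0.36 -0.42  1.8   0.12  1.05  0.66] up [-0.16  0.58  0.8 ] 0.0
5 p [0.487 0.189 0.299] q [-0.   -0.61  1.98  0.47  1.    0.61] up [-0.04  0.32  0.95] 0.0
6 p [0.465 0.107 0.27 ] q [-0.43 -0.76  2.18  0.85  1.09  0.54] up [-0. -0.  1.] 0.000619
worst 0.0006185639642526923 max qd [0.96 0.38 0.46 0.77 0.5  0.29]
[[-0.0137, 0.01, -0.0063, -0.0172, 0.0287, 0.0778], [-0.0283, 0.0188, -0.0123, -0.0345, 0.0574, 0.1555], [-0.0437, 0.0263, -0.0181, -0.0517, 0.086, 0.2333], [-0.0598, 0.0325, -0.0235, -0.069, 0.1147, 0.3111], [-0.0765, 0.0373, -0.0286, -0.0862, 0.1434, 0.3888]]
1 p [0.352 0.438 0.154] q [ 1.06  0.04  1.59 -0.45  1.39  0.34] up [-0.75  0.65  0.12] 0.0
2 p [0.401 0.41  0.219] q [ 0.85 -0.1   1.59 -0.26  1.32  0.4 ] up [-0.58  0.73  0.36] 0.0
3 p [0.443 0.354 0.268] q [ 0.57 -0.26  1.65 -0.    1.24  0.41] up [-0.38  0.7   0.6 ] 0.0
4 p [0.469 0.277 0.295] q [ 0.23 -0.41  1.77  0.33  1.19  0.35] up [-0.21  0.55  0.81] 0.0
5 p [0.476 0.191 0.296] q [-0.17 -0.53  1.93  0.71  1.23  0.26] up [-0.07  0.3   0.95] 0.0
6 p [0.463 0.111 0.27 ] q [-0.59 -0.62  2.13  1.02  1.36  0.2 ] up [-0.  0.  1.] 0.0
worst 2.6746593527625917e-24 max qd [0.83 0.32 0.42 0.75 0.31 0.2 ]
[[-0.0135, 0.0078, -0.0075, -0.0154, 0.0348, 0.0695], [-0.0277, 0.0145, -0.0145, -0.0308, 0.0696, 0.139], [-0.0426, 0.0201, -0.0212, -0.0462, 0.1043, 0.2085], [-0.0581, 0.0245, -0.0274, -0.0617, 0.1391, 0.278], [-0.0741, 0.0278, -0.0332, -0.0771, 0.1739, 0.3475]]
```

```bash
python3 - <<'E'
from nxt import *
from kin import *
o=get_obs();q=np.array(o["joint_positions"]);x=np.load("x.npy")
R0,p0=load()
R=tool(np.radians(40),np.radians(30),np.pi);z=R.as_matrix()[:,2]
G=np.array([.587,-.0785,.22]);plan(R0,p0,R,G+.019*z,7,q,x)
E
```

```text
1 p [0.38  0.428 0.159] q [ 1.02  0.06  1.57 -0.47  1.39  0.25] up [-0.77  0.63  0.08] 0.0
2 p [0.456 0.389 0.225] q [ 0.77 -0.04  1.52 -0.27  1.34  0.22] up [-0.63  0.72  0.29] 0.0
3 p [0.522 0.32  0.274] q [ 0.46 -0.12  1.51 -0.01  1.29  0.17] up [-0.47  0.73  0.5 ] 0.0
4 p [0.573 0.229 0.3  ] q [ 0.13 -0.17  1.54  0.3   1.27  0.08] up [-0.3   0.65  0.7 ] 0.0
5 p [0.603 0.126 0.298] q [-0.21 -0.17  1.61  0.61  1.28 -0.01] up [-0.16  0.48  0.86] 0.0
6 p [0.612 0.023 0.267] q [-0.51 -0.12  1.71  0.87  1.32 -0.08] up [-0.06  0.26  0.96] 0.0
7 p [ 0.6   -0.068  0.21 ] q [-0.75 -0.03  1.84  1.08  1.35 -0.15] up [-0.  0.  1.] 0.0
worst 3.53645238649068e-18 max qd [0.69 0.23 0.26 0.64 0.11 0.19]
[[-0.0191, 0.0089, -0.005, -0.0132, 0.0298, 0.0596], [-0.0388, 0.0166, -0.0095, -0.0264, 0.0596, 0.1191], [-0.059, 0.023, -0.0135, -0.0396, 0.0894, 0.1787], [-0.0798, 0.0281, -0.0169, -0.0528, 0.1192, 0.2383], [-0.1008, 0.032, -0.0198, -0.0661, 0.1491, 0.2979]]
```

>>> {"method": "carry_out", "body": {"commands": [[-0.019,0.009,-0.005,-0.013,0.03,0.06],[-0.039,0.017,-0.009,-0.026,0.06,0.119],[-0.059,0.023,-0.013,-0.04,0.089,0.179],[-0.08,0.028,-0.017,-0.053,0.119,0.238],[-0.101,0.032,-0.02,-0.066,0.149,0.298]]}}

```text
time: 4.7
tool_pos: [0.3807, 0.427, 0.1583]
ee_rot: [2.915, 0.426, 2.346]
wrist_force: [-0.4, 0.5, -4.8]
width: 0.0425
finger_force: 30.0
```

>>> {"method": "carry_out", "body": {"commands": [[-0.019,0.009,-0.005,-0.013,0.03,0.06],[-0.039,0.017,-0.009,-0.026,0.06,0.119],[-0.059,0.023,-0.013,-0.04,0.089,0.179],[-0.08,0.028,-0.017,-0.053,0.119,0.238],[-0.101,0.032,-0.02,-0.066,0.149,0.298]]}}

```text
time: 5.2
tool_pos: [0.4563, 0.3873, 0.224]
ee_rot: [2.772, 0.195, 2.093]
wrist_force: [0.1, -0.0, -3.7]
width: 0.0429
finger_force: 30.0
```

>>> {"method": "carry_out", "body": {"commands": [[-0.019,0.009,-0.005,-0.013,0.03,0.06],[-0.039,0.017,-0.009,-0.026,0.06,0.119],[-0.059,0.023,-0.013,-0.04,0.089,0.179],[-0.08,0.028,-0.017,-0.053,0.119,0.238],[-0.101,0.032,-0.02,-0.066,0.149,0.298]]}}

```text
time: 5.7
tool_pos: [0.5221, 0.3176, 0.2728]
ee_rot: [2.692, -0.061, 1.88]
wrist_force: [0.1, 0.5, -4.5]
width: 0.0429
finger_force: 30.0
```

>>> {"method": "carry_out", "body": {"commands": [[-0.019,0.009,-0.005,-0.013,0.03,0.06],[-0.039,0.017,-0.009,-0.026,0.06,0.119],[-0.059,0.023,-0.013,-0.04,0.089,0.179],[-0.08,0.028,-0.017,-0.053,0.119,0.238],[-0.101,0.032,-0.02,-0.066,0.149,0.298]]}}

```text
time: 6.2
tool_pos: [0.5723, 0.2257, 0.2981]
ee_rot: [2.666, -0.329, 1.677]
wrist_force: [-0.5, -0.3, -4.1]
width: 0.0424
finger_force: 30.0
```

>>> {"method": "carry_out", "body": {"commands": [[-0.019,0.009,-0.005,-0.013,0.03,0.06],[-0.039,0.017,-0.009,-0.026,0.06,0.119],[-0.059,0.023,-0.013,-0.04,0.089,0.179],[-0.08,0.028,-0.017,-0.053,0.119,0.238],[-0.101,0.032,-0.02,-0.066,0.149,0.298]]}}

```text
time: 6.7
tool_pos: [0.6026, 0.1224, 0.2957]
ee_rot: [2.701, -0.596, 1.453]
wrist_force: [0.2, -0.6, -4.6]
width: 0.0427
finger_force: 30.0
```

```bash
python3 - <<'E'
from nxt import *
from kin import *
r=[-0.101,0.032,-0.02,-0.066,0.149,0.298]
R0,p0=went(r,r,r,r,r)
o=get_obs();q=np.array(o["joint_positions"]);x=np.load("x.npy")
R=tool(np.radians(40),np.radians(30),np.pi);z=R.as_matrix()[:,2]
G=np.array([.587,-.0785,.20]);plan(R0,p0,R,G+.019*z,2,q,x)
E
```

```text
err mm [-0.8 -2.6 -2.7] rot deg 0.29 tcp [0.6026 0.1224 0.2957] q [-0.215 -0.174  1.618  0.605  1.289 -0.009] F [ 0.2 -0.6 -4.6] w 0.0427 t 6.7
1 p [0.612 0.021 0.257] q [-0.51 -0.12  1.73  0.88  1.31 -0.1 ] up [-0.06  0.26  0.96] 0.0
2 p [ 0.6   -0.068  0.191] q [-0.75 -0.01  1.86  1.09  1.33 -0.19] up [-0.  0.  1.] 0.0
worst 3.240112316064171e-30 max qd [0.62 0.27 0.27 0.6  0.04 0.2 ]
[[-0.0206, 0.0084, -0.0036, -0.0132, 0.0298, 0.0595], [-0.0417, 0.0155, -0.0067, -0.0263, 0.0597, 0.119], [-0.0633, 0.0212, -0.0092, -0.0395, 0.0895, 0.1786], [-0.0853, 0.0257, -0.0111, -0.0527, 0.1194, 0.2381], [-0.1076, 0.0288, -0.0124, -0.0659, 0.1492, 0.2976]]
```

>>> {"method": "carry_out", "body": {"commands": [[-0.021,0.008,-0.004,-0.013,0.03,0.06],[-0.042,0.016,-0.007,-0.026,0.06,0.119],[-0.063,0.021,-0.009,-0.04,0.089,0.179],[-0.085,0.026,-0.011,-0.053,0.119,0.238],[-0.108,0.029,-0.012,-0.066,0.149,0.298]]}}

```text
time: 7.2
tool_pos: [0.6117, 0.0185, 0.2542]
ee_rot: [2.831, -0.846, 1.157]
wrist_force: [0.8, 0.4, -5.1]
width: 0.0429
finger_force: 30.0
```

>>> {"method": "carry_out", "body": {"commands": [[-0.021,0.008,-0.004,-0.013,0.03,0.06],[-0.042,0.016,-0.007,-0.026,0.06,0.119],[-0.063,0.021,-0.009,-0.04,0.089,0.179],[-0.085,0.026,-0.011,-0.053,0.119,0.238],[-0.108,0.029,-0.012,-0.066,0.149,0.298]]}}

```text
time: 7.7
tool_pos: [0.599, -0.0701, 0.1866]
ee_rot: [-3.137, -1.043, 0.692]
wrist_force: [0.5, -0.1, -3.5]
width: 0.0429
finger_force: 30.0
```

>>> {"method": "carry_out", "body": {"commands": [[0,0,0,0,0,0],[0,0,0,0,0,0],[0,0,0,0,0,0],[0,0,0,0,0,0],[0,0,0,0,0,0]]}}

```text
time: 8.2
tool_pos: [0.6006, -0.0683, 0.1901]
ee_rot: [3.138, -1.047, 0.702]
wrist_force: [-0.2, 0.1, -4.5]
width: 0.0426
finger_force: 30.0
```

```bash
python3 - <<'E'
from nxt import *
r=[-0.108,0.029,-0.012,-0.066,0.149,0.298]
R0,p0=went(r,r);print(R0.as_matrix().round(3))
ims=[]
for n in("top","scene"):
    s=snapshot(n);np.savez(n+"2.npz",**s);im=s["img"][:,:,::-1]
    ims.append(im[80:240,200:360] if n=="top" else im[140:300,190:350])
cv2.imwrite("pics/p2.png",cv2.resize(np.hstack(ims),(800,400),interpolation=cv2.INTER_CUBIC))
E
```

```text
err mm [0.4 0.  0.6] rot deg 0.16 tcp [ 0.6006 -0.0683  0.1901] q [-0.747 -0.007  1.86   1.088  1.324 -0.19 ] F [-0.2  0.1 -4.5] w 0.0426 t 8.2
[[ 0.384  0.642  0.664]
 [ 0.321 -0.767  0.556]
 [ 0.866 -0.    -0.5  ]]
```

View pics/p2.png

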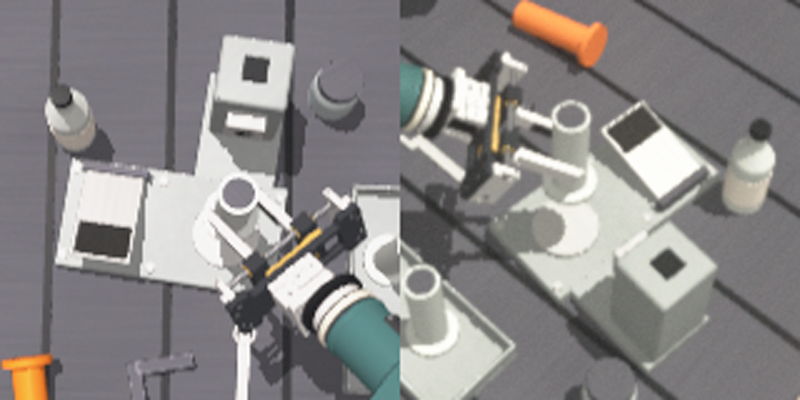

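The pillar is upright above the pad. In the scene half (right) its foot is at (575,185), and the pad shows partly at (580,235). Now I'll measure its tilt and offset, and refine the pad centre.

```bash
cat > chk.py <<'E'
from fit import *
def held(n,f,c,zb):
    s=dict(np.load(f));w=cloud(s)
    P=box(w,c[0]-.035,c[0]+.035,c[1]-.035,c[1]+.035,zb+.014,zb+.136)
    h=P[:,2]-zb;P=P[(h<.045)|(h>.095)]
    p,d,e=fitcyl(P,np.r_[c,zb+.07],np.array([0,0,1.]))
    d*=np.sign(d[2]);A=box(w,c[0]-.04,c[0]+.04,c[1]-.04,c[1]+.04,zb-.03,zb+.2)
    print(n,len(P),"axis",d.round(4),"at foot",(p+d*(zb-p[2])/d[2]).round(4),"top z",np.percentile(A[:,2],99).round(4),e)
E
python3 - <<'E'
from chk import *
for n in("top","scene"): held(n,n+"2.npz",[.587,-.0785],.132)
# pad edge circle: edge from depth step
for n in("top","scene"):
    w=W[n];m=(w[...,2]>.0245)&(w[...,2]<.034)&(np.hypot(w[...,0]-.587,w[...,1]+.0785)<.06)
    m=cv2.morphologyEx(m.astype(np.uint8),cv2.MORPH_OPEN,np.ones((3,3),np.uint8))
    k,l,st,c=cv2.connectedComponentsWithStats(m);i=1+np.argmax(st[1:,4]);P=w[l==i];print(n,"pad depth",P.mean(0).round(4),len(P),np.ptp(P,axis=0).round(3))
    s=S[n];hsv=cv2.cvtColor(s["img"],cv2.COLOR_RGB2GRAY);j=np.hypot(w[...,0]-.587,w[...,1]+.0785)
    ring=hsv[(j>.055)&(j<.068)];ins=hsv[j<.03];t=(np.median(ring)+np.median(ins))/2
    m=((hsv>t)&(j<.06)).astype(np.uint8);m=cv2.morphologyEx(m,cv2.MORPH_OPEN,np.ones((3,3),np.uint8));k,l,st,c=cv2.connectedComponentsWithStats(m);i=1+np.argmax(st[1:,4]);P=w[l==i]
    print(" pad gray",np.median(ring),np.median(ins),P.mean(0).round(4),np.ptp(P,axis=0).round(3))
E
```

```text
top 87 axis [0.0286 0.0109 0.9995] at foot [ 0.5891 -0.0776  0.132 ] top z 0.2788 0.0012701046398112953
scene 219 axis [-0.0083  0.0206  0.9998] at foot [ 0.5915 -0.0787  0.132 ] top z 0.2774 0.001062704752678889
top pad depth [ 0.587  -0.0822  0.0281] 382 [0.083 0.088 0.009]
 pad gray 225.0 245.0 [ 0.5866 -0.078   0.0276] [0.086 0.085 0.013]
scene pad depth [ 0.5875 -0.0828  0.0277] 309 [0.084 0.084 0.009]
 pad gray 215.0 241.0 [ 0.5867 -0.0787  0.0271] [0.088 0.088 0.015]
```

>>> {"method": "carry_out", "body": {"commands": [[-0.017,-0.001,0.009,0,0,0],[-0.034,-0.001,0.018,0,0,0],[-0.051,-0.001,0.027,0,0,0],[-0.068,-0.001,0.036,0,0,0],[-0.084,-0.001,0.045,0,0,0]]}}

```text
time: 8.8
tool_pos: [0.5975, -0.07, 0.0932]
ee_rot: [3.14, -1.047, 0.698]
wrist_force: [0.3, 0.9, -4.0]
width: 0.0424
finger_force: 30.0
```

>>> {"method": "carry_out", "body": {"commands": [[-0.001,0,0.0005,0,0,0],[-0.002,0,0.001,0,0,0],[-0.003,0,0.0015,0,0,0],[-0.0035,0,0.002,0,0,0],[-0.0035,0,0.002,0,0,0]]}}

```text
time: 9.3
tool_pos: [0.5976, -0.0702, 0.0906]
ee_rot: [3.139, -1.047, 0.699]
wrist_force: [-0.4, 1.0, -3.8]
width: 0.0427
finger_force: 30.0
```

```bash
python3 - <<'E'
from chk import *
from nxt import *
went([-.084,-.001,.045,0,0,0],[-.0035,0,.002,0,0,0])
for n in("top","scene"):
    s=snapshot(n);np.savez(n+"3.npz",**s); held(n,n+"3.npz",[.587,-.079],.033)
E
```

```text
err mm [ 0.4 -0.7  0.4] rot deg 0.1 tcp [ 0.5976 -0.0702  0.0906] q [-0.754  0.134  1.946  1.149  1.23  -0.405] F [-0.4  1.  -3.8] w 0.0427 t 9.3
top 63 axis [ 0.0313 -0.0121  0.9994] at foot [ 0.586 -0.077  0.033] top z 0.1798 0.0011076289945008942
scene 162 axis [-0.0033  0.0034  1.    ] at foot [ 0.5881 -0.0788  0.033 ] top z 0.1784 0.0007682955004181848
```

>>> {"method": "carry_out", "body": {"commands": [[-0.001,0,0.0005,0,0,0],[-0.002,0,0.001,0,0,0],[-0.0025,0,0.0015,0,0,0],[-0.0035,0,0.002,0,0,0],[-0.0035,0,0.002,0,0,0]]}}

```text
time: 9.9
tool_pos: [0.5971, -0.0699, 0.0854]
ee_rot: [-3.14, -1.047, 0.696]
wrist_force: [-0.3, 0.5, -4.0]
width: 0.0428
finger_force: 30.0
```

>>> {"method": "carry_out", "body": {"commands": [[-0.0005,0,0.0003,0,0,0],[-0.001,0,0.0005,0,0,0],[-0.0015,0,0.001,0,0,0],[-0.0017,0,0.001,0,0,0],[-0.0017,0,0.001,0,0,0]]}}

```text
time: 10.4
tool_pos: [0.5972, -0.0699, 0.0836]
ee_rot: [-3.141, -1.047, 0.696]
wrist_force: [-0.6, -0.1, -4.3]
width: 0.0428
finger_force: 30.0
```

>>> {"method": "carry_out", "body": {"commands": [[-0.0003,0,0.0002,0,0,0],[-0.0005,0,0.0003,0,0,0],[-0.0009,0,0.0005,0,0,0],[-0.0009,0,0.0005,0,0,0],[-0.0009,0,0.0005,0,0,0]]}}

```text
time: 10.9
tool_pos: [0.5972, -0.07, 0.0826]
ee_rot: [-3.141, -1.047, 0.696]
wrist_force: [-0.7, -0.8, -4.1]
width: 0.0424
finger_force: 30.0
```

>>> {"method": "carry_out", "body": {"commands": [[-0.0003,0,0.0002,0,0,0],[-0.0005,0,0.0003,0,0,0],[-0.0009,0,0.0005,0,0,0],[-0.0009,0,0.0005,0,0,0],[-0.0009,0,0.0005,0,0,0]]}}

```text
time: 11.4
tool_pos: [0.5974, -0.07, 0.0824]
ee_rot: [3.142, -1.048, 0.697]
wrist_force: [-1.9, -0.4, 1.6]
width: 0.0428
finger_force: 30.0
```

>>> {"method": "carry_out", "body": {"commands": [[-0.0003,0,0.0002,0,0,0],[-0.0005,0,0.0003,0,0,0],[-0.0009,0,0.0005,0,0,0],[-0.0009,0,0.0005,0,0,0],[-0.0009,0,0.0005,0,0,0]]}}

```text
time: 11.9
tool_pos: [0.5976, -0.0699, 0.0824]
ee_rot: [3.141, -1.05, 0.699]
wrist_force: [-5.7, -1.7, 5.6]
width: 0.0426
finger_force: 30.0
```

>>> {"method": "carry_out", "body": {"commands": [[0.0005,0,-0.0003,0,0,0],[0.0009,0,-0.0005,0,0,0],[0.0009,0,-0.0005,0,0,0],[0.0009,0,-0.0005,0,0,0],[0.0009,0,-0.0005,0,0,0]]}}

```text
time: 12.4
tool_pos: [0.5975, -0.0701, 0.0823]
ee_rot: [3.141, -1.048, 0.697]
wrist_force: [-5.0, -1.6, 5.7]
width: 0.0426
finger_force: 30.0
```

>>> {"method": "carry_out", "body": {"commands": [[0,0,0,0,0,0],[0,0,0,0,0,0],[0,0,0,0,0,0],[0,0,0,0,0,0],[0,0,0,0,0,0]], "jaw": 1}}

```text
time: 12.9
tool_pos: [0.5972, -0.0699, 0.0814]
ee_rot: [-3.14, -1.047, 0.696]
wrist_force: [0.4, -0.3, 0.2]
width: 0.079
finger_force: 0.0
```

>>> {"method": "carry_out", "body": {"commands": [[0,0,0,0,0,0],[0,0,0,0,0,0],[0,0,0,0,0,0],[0,0,0,0,0,0],[0,0,0,0,0,0]]}}

```text
time: 13.4
tool_pos: [0.5972, -0.07, 0.0816]
ee_rot: [-3.141, -1.047, 0.696]
wrist_force: [-0.5, -1.1, 0.2]
width: 0.094
finger_force: 0.0
```

```bash
python3 - <<'E'
from chk import *
from nxt import *
a=[-.0009,0,.0005,0,0,0]
went([-.0035,0,.002,0,0,0],[-.0017,0,.001,0,0,0],a,a)
for n in("top","scene"):
    s=snapshot(n);np.savez(n+"4.npz",**s); held(n,n+"4.npz",[.587,-.079],.028)
E
```

```text
err mm [ 0.1 -0.5 -0.5] rot deg 0.02 tcp [ 0.5972 -0.07    0.0816] q [-0.755  0.149  1.952  1.155  1.222 -0.424] F [-0.5 -1.1  0.2] w 0.094 t 13.4
top 50 axis [0.0057 0.0026 1.    ] at foot [ 0.5885 -0.0792  0.028 ] top z 0.1718 0.00027709669149399846
scene 153 axis [-0.0015 -0.0022  1.    ] at foot [ 0.5875 -0.0782  0.028 ] top z 0.1705 0.0006101778636003058
```

```bash
python3 - <<'E'
from nxt import *
from kin import *
R0,p0=load();p0,_=p0,0
# commanded pose (went() omitted a net-zero down/up pair)
x=np.load("x.npy");q=np.array(get_obs()["joint_positions"])
pr=p0-.14*R0.as_matrix()[:,2];q=ik(x,R0,pr,q).x;print("retreat",pr,q.round(2))
for yaw in(-150,-120,-90,-60,-30,0,30,60,90,120,150,180):
    R=Ro.from_euler("xyz",[np.pi,0,np.radians(yaw)]);p=np.array([.566,.0856,.12])
    s=ik(x,R,p,q);print(yaw,round(s.cost,5),s.x.round(2),round(abs(s.x-q).max(),2))
E
```

```text
retreat [ 0.50425701 -0.14735599  0.15218182] [-1.03  0.01  1.93  1.03  1.52 -0.4 ]
-150 0.0 [ 0.05  0.17  1.45 -0.    1.52 -2.04] 1.65
-120 0.34415 [-0.38 -0.06  1.89  0.64  1.16  2.57] 2.97
-90 0.11623 [-0.18  0.08  1.6   0.3   1.41  2.57] 2.97
-60 0.0031 [0.02 0.16 1.46 0.04 1.52 2.57] 2.97
-30 0.0 [0.05 0.17 1.45 0.   1.52 2.15] 2.54
0 0.0 [0.05 0.17 1.45 0.   1.52 1.62] 2.02
30 0.0 [0.05 0.17 1.45 0.   1.52 1.1 ] 1.49
60 0.0 [0.05 0.17 1.45 0.   1.52 0.57] 1.08
90 0.0 [0.05 0.17 1.45 0.   1.52 0.05] 1.08
120 0.0 [ 0.05  0.17  1.45 -0.    1.52 -0.47] 1.08
150 0.0 [ 0.05  0.17  1.45 -0.    1.52 -1.  ] 1.08
180 0.0 [ 0.05  0.17  1.45  0.    1.52 -1.52] 1.12
```

>>> {"method": "carry_out", "body": {"commands": [[0,0,-0.01,0,0,0],[0,0,-0.025,0,0,0],[0,0,-0.04,0,0,0],[0,0,-0.055,0,0,0],[0,0,-0.07,0,0,0]]}}

```text
time: 14.0
tool_pos: [0.55, -0.1096, 0.1173]
ee_rot: [-3.142, -1.047, 0.697]
wrist_force: [0.5, -0.5, -0.8]
width: 0.0943
finger_force: 0.0
```

>>> {"method": "carry_out", "body": {"commands": [[0,0,-0.015,0,0,0],[0,0,-0.03,0,0,0],[0,0,-0.045,0,0,0],[0,0,-0.06,0,0,0],[0,0,-0.07,0,0,0]], "jaw": 0}}

```text
time: 14.5
tool_pos: [0.5036, -0.1489, 0.1525]
ee_rot: [3.14, -1.047, 0.697]
wrist_force: [0.0, 0.2, -0.3]
width: 0.0575
finger_force: 0.0
```

```bash
python3 - <<'E'
from nxt import *
from kin import *
R0,p0=went([0,0,-.14,0,0,0])
x=np.load("x.npy");q=np.array(get_obs()["joint_positions"])
R=Ro.from_euler("xyz",[np.pi,0,np.radians(150)]);
for n in(4,5):
    print(n);q2=plan(R0,p0,R,np.array([.44,0.04,.22]),n,q,x)
print("V2",np.round(rel(R,np.array([.44,0.04,.22]),R,[.566,.0856,.085]),4))
P=box(cloud(dict(np.load("top.npz"))),.6,.8,.05,.2,.08,.2);print("can",P.mean(0),P[:,:2].min(0),P[:,:2].max(0))
E
```

```text
err mm [-0.6 -1.5  0.3] rot deg 0.1 tcp [ 0.5036 -0.1489  0.1525] q [-1.033  0.007  1.931  1.028  1.518 -0.396] F [ 0.   0.2 -0.3] w 0.0575 t 14.5
4
1 p [ 0.522 -0.105  0.193] q [-0.82  0.03  1.7   0.82  1.63 -0.53] up [-0.09  0.28  0.96] 0.0
2 p [ 0.518 -0.05   0.218] q [-0.59  0.    1.55  0.58  1.71 -0.7 ] up [-0.28  0.48  0.83] 0.0
3 p [0.489 0.004 0.227] q [-0.32 -0.06  1.51  0.3   1.74 -0.89] up [-0.52  0.53  0.67] 0.0
4 p [0.44 0.04 0.22] q [-0.04 -0.16  1.58  0.    1.72 -1.09] up [-0.75  0.43  0.5 ] 0.0
worst 2.529653198384249e-18 max qd [0.58 0.23 0.54 0.61 0.24 0.39]
[[0.0119, -0.0019, 0.0026, 0.0496, -0.0347, -0.086], [0.0235, -0.005, 0.0055, 0.0992, -0.0694, -0.1719], [0.0347, -0.0093, 0.0086, 0.1488, -0.1042, -0.2579], [0.0454, -0.0146, 0.0118, 0.1984, -0.1389, -0.3438], [0.0554, -0.021, 0.0151, 0.248, -0.1736, -0.4298]]
5
1 p [ 0.52  -0.115  0.186] q [-0.87  0.03  1.74  0.86  1.61 -0.5 ] up [-0.06  0.23  0.97] 0.0
2 p [ 0.522 -0.073  0.21 ] q [-0.69  0.02  1.6   0.68  1.69 -0.63] up [-0.19  0.41  0.89] 0.0
3 p [ 0.509 -0.027  0.224] q [-0.49 -0.02  1.52  0.47  1.73 -0.78] up [-0.37  0.52  0.77] 0.0
4 p [0.48  0.013 0.226] q [-0.27 -0.07  1.51  0.24  1.74 -0.93] up [-0.57  0.52  0.63] 0.0
5 p [0.44 0.04 0.22] q [-0.04 -0.16  1.58  0.    1.72 -1.09] up [-0.75  0.43  0.5 ] 0.0
worst 9.283825078675151e-20 max qd [0.46 0.18 0.44 0.49 0.2  0.31]
[[0.0096, -0.0015, 0.002, 0.0397, -0.0278, -0.0688], [0.0189, -0.0037, 0.0043, 0.0793, -0.0556, -0.1375], [0.0281, -0.0066, 0.0067, 0.119, -0.0833, -0.2063], [0.0369, -0.0102, 0.0092, 0.1587, -0.1111, -0.2751], [0.0454, -0.0146, 0.0118, 0.1984, -0.1389, -0.3438]]
V2 [-0.0863  0.1025  0.135   0.      0.      0.    ]
can [0.7228095  0.12884623 0.12597898] [0.70180766 0.10328885] [0.75719364 0.15951047]
```

>>> {"method": "carry_out", "body": {"commands": [[0.007,-0.005,-0.011,0,0,0],[0.015,-0.01,-0.023,0,0,0],[0.022,-0.015,-0.034,0,0,0],[0.03,-0.02,-0.045,0,0,0],[0.037,-0.026,-0.057,0,0,0]]}}

```text
time: 15.0
tool_pos: [0.4634, -0.1474, 0.2135]
ee_rot: [3.141, -1.047, 0.698]
wrist_force: [-0.1, -0.1, -0.1]
width: 0.0173
finger_force: 0.0
```

```bash
python3 - <<'E'
from nxt import *
from kin import *
R0,p0=went([.037,-.026,-.057,0,0,0])
x=np.load("x.npy");q=np.array(get_obs()["joint_positions"])
R=Ro.from_euler("xyz",[np.pi,0,np.radians(150)]);
plan(R0,p0,R,np.array([.45,0.05,.21]),4,q,x)
print("V2",np.round(rel(R,np.array([.45,0.05,.21]),R,[.566,.0856,.085]),4))
E
```

```text
err mm [-0.5 -0.1  0.7] rot deg 0.05 tcp [ 0.4634 -0.1474  0.2135] q [-1.115 -0.125  1.92   1.005  1.662 -0.316] F [-0.1 -0.1 -0.1] w 0.0173 t 15.0
1 p [ 0.495 -0.103  0.236] q [-0.86 -0.05  1.69  0.82  1.72 -0.49] up [-0.09  0.28  0.96] 0.0
2 p [ 0.504 -0.045  0.244] q [-0.6  -0.04  1.54  0.58  1.76 -0.68] up [-0.28  0.48  0.83] 0.0
3 p [0.487 0.011 0.235] q [-0.31 -0.06  1.5   0.3   1.76 -0.88] up [-0.52  0.53  0.67] 0.0
4 p [0.45 0.05 0.21] q [-0.02 -0.13  1.58 -0.    1.7  -1.06] up [-0.75  0.43  0.5 ] 0.0
worst 9.245669753483863e-18 max qd [0.59 0.25 0.55 0.61 0.16 0.39]
[[0.0102, -0.0005, 0.0063, 0.0496, -0.0347, -0.086], [0.02, -0.0021, 0.0129, 0.0992, -0.0694, -0.1719], [0.0294, -0.0049, 0.0197, 0.1488, -0.1042, -0.2579], [0.0383, -0.0089, 0.0267, 0.1984, -0.1389, -0.3438], [0.0466, -0.0139, 0.0338, 0.248, -0.1736, -0.4298]]
V2 [-0.0827  0.0888  0.125   0.      0.      0.    ]
```

>>> {"method": "carry_out", "body": {"commands": [[0.01,-0.001,0.006,0.05,-0.035,-0.086],[0.02,-0.002,0.013,0.099,-0.069,-0.172],[0.029,-0.005,0.02,0.149,-0.104,-0.258],[0.038,-0.009,0.027,0.198,-0.139,-0.344],[0.047,-0.014,0.034,0.248,-0.174,-0.43]]}}

```text
time: 15.5
tool_pos: [0.4954, -0.1026, 0.2369]
ee_rot: [2.849, -0.798, 1.37]
wrist_force: [0.2, 0.4, -0.3]
width: 0.0006
finger_force: 0.0
```

>>> {"method": "carry_out", "body": {"commands": [[0.01,-0.001,0.006,0.05,-0.035,-0.086],[0.02,-0.002,0.013,0.099,-0.069,-0.172],[0.029,-0.005,0.02,0.149,-0.104,-0.258],[0.038,-0.009,0.027,0.198,-0.139,-0.344],[0.047,-0.014,0.034,0.248,-0.174,-0.43]]}}

```text
time: 16.0
tool_pos: [0.5037, -0.044, 0.2451]
ee_rot: [2.825, -0.498, 1.817]
wrist_force: [0.3, 0.8, -0.4]
width: 0.0005
finger_force: 0.0
```

>>> {"method": "carry_out", "body": {"commands": [[0.01,-0.001,0.006,0.05,-0.035,-0.086],[0.02,-0.002,0.013,0.099,-0.069,-0.172],[0.029,-0.005,0.02,0.149,-0.104,-0.258],[0.038,-0.009,0.027,0.198,-0.139,-0.344],[0.047,-0.014,0.034,0.248,-0.174,-0.43]]}}

```text
time: 16.5
tool_pos: [0.4868, 0.0124, 0.2355]
ee_rot: [2.936, -0.216, 2.211]
wrist_force: [-1.2, -0.2, 0.3]
width: 0.0003
finger_force: 0.0
```

>>> {"method": "carry_out", "body": {"commands": [[0.01,-0.001,0.006,0.05,-0.035,-0.086],[0.02,-0.002,0.013,0.099,-0.069,-0.172],[0.029,-0.005,0.02,0.149,-0.104,-0.258],[0.038,-0.009,0.027,0.198,-0.139,-0.344],[0.047,-0.014,0.034,0.248,-0.174,-0.43]]}}

```text
time: 17.0
tool_pos: [0.4493, 0.0515, 0.2103]
ee_rot: [-3.139, 0.003, 2.621]
wrist_force: [0.5, -0.5, 0.1]
width: 0.0006
finger_force: 0.0
```

```bash
python3 - <<'E'
from nxt import *
from kin import *
r=[0.047,-0.014,0.034,0.248,-0.174,-0.43]
R0,p0=went(r,r,r,r);print(R0.as_matrix().round(3))
R=Ro.from_euler("xyz",[np.pi,0,np.radians(150)])
print("V2",np.round(rel(R0,p0,R,[.566,.0856,.085]),4))
E
```

```text
err mm [-0.6 -0.1  0.3] rot deg 0.19 tcp [0.4493 0.0515 0.2103] q [-0.009 -0.135  1.579 -0.003  1.696 -1.059] F [ 0.5 -0.5  0.1] w 0.0006 t 17.0
[[-0.866  0.5    0.   ]
 [ 0.5    0.866 -0.002]
 [-0.001 -0.001 -1.   ]]
V2 [-0.0835  0.0877  0.125  -0.0012  0.0011  0.0005]
```

>>> {"method": "carry_out", "body": {"commands": [[-0.02,0.021,0.025,0,0,0],[-0.04,0.042,0.05,0,0,0],[-0.06,0.063,0.075,0,0,0],[-0.075,0.08,0.1,0,0,0],[-0.083,0.088,0.125,0,0,0]]}}

```text
time: 17.5
tool_pos: [0.5669, 0.0864, 0.0841]
ee_rot: [-3.141, 0.001, 2.618]
wrist_force: [0.3, -0.0, 0.1]
width: 0.0004
finger_force: 0.0
```

>>> {"method": "carry_out", "body": {"commands": [[0,0,0.006,0,0,0],[0,0,0.012,0,0,0],[0,0,0.018,0,0,0],[0.0005,-0.0003,0.022,0,0,0],[0.001,-0.0005,0.026,0,0,0]]}}

```text
time: 18.0
tool_pos: [0.5646, 0.0857, 0.0607]
ee_rot: [3.141, 0.002, 2.618]
wrist_force: [-3.4, -0.2, 7.3]
width: 0.0006
finger_force: 2.9
```

>>> {"method": "carry_out", "body": {"commands": [[0.0005,-0.0003,0.003,0,0,0],[0.001,-0.0005,0.006,0,0,0],[0.0015,-0.001,0.009,0,0,0],[0.002,-0.001,0.011,0,0,0],[0.002,-0.001,0.012,0,0,0]]}}

```text
time: 18.5
tool_pos: [0.5625, 0.086, 0.0493]
ee_rot: [3.141, 0.003, 2.618]
wrist_force: [-5.0, 0.2, 9.5]
width: 0.0002
finger_force: 4.5
```

>>> {"method": "carry_out", "body": {"commands": [[0,0,0.001,0,0,0],[0,0,0.002,0,0,0],[0,0,0.003,0,0,0],[0,0,0.003,0,0,0],[0,0,0.003,0,0,0]]}}

```text
time: 19.0
tool_pos: [0.5622, 0.086, 0.0466]
ee_rot: [3.142, 0.002, 2.618]
wrist_force: [-5.1, -0.2, 9.8]
width: 0.0003
finger_force: 4.9
```

Spring still easing; continue to the stop.

>>> {"method": "carry_out", "body": {"commands": [[0,0,0.001,0,0,0],[0,0,0.002,0,0,0],[0,0,0.003,0,0,0],[0,0,0.003,0,0,0],[0,0,0.003,0,0,0]]}}

```text
time: 19.5
tool_pos: [0.562, 0.086, 0.0442]
ee_rot: [-3.142, 0.002, 2.618]
wrist_force: [-6.9, -0.7, 12.7]
width: 0.0004
finger_force: 6.2
```

>>> {"method": "carry_out", "body": {"commands": [[0,0,0.0005,0,0,0],[0,0,0.001,0,0,0],[0,0,0.0015,0,0,0],[0,0,0.002,0,0,0],[0,0,0.002,0,0,0]]}}

```text
time: 20.0
tool_pos: [0.5621, 0.0861, 0.0441]
ee_rot: [3.141, 0.002, 2.618]
wrist_force: [-10.5, -0.0, 20.5]
width: 0.0002
finger_force: 9.8
```

>>> {"method": "carry_out", "body": {"commands": [[0,0,0.0005,0,0,0],[0,0,0.001,0,0,0],[0,0,0.001,0,0,0],[0,0,0.001,0,0,0],[0,0,0.001,0,0,0]]}}

```text
time: 20.5
tool_pos: [0.5621, 0.0861, 0.044]
ee_rot: [3.141, 0.002, 2.618]
wrist_force: [-11.2, 1.1, 24.1]
width: 0.0003
finger_force: 11.6
```

```bash
python3 - <<'E'
from nxt import *
s=snapshot("scene");cv2.imwrite("pics/p3.png",cv2.resize(s["img"][140:300,190:350,::-1],(600,600),interpolation=cv2.INTER_CUBIC))
E
```

```text
(no output)
```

View pics/p3.png

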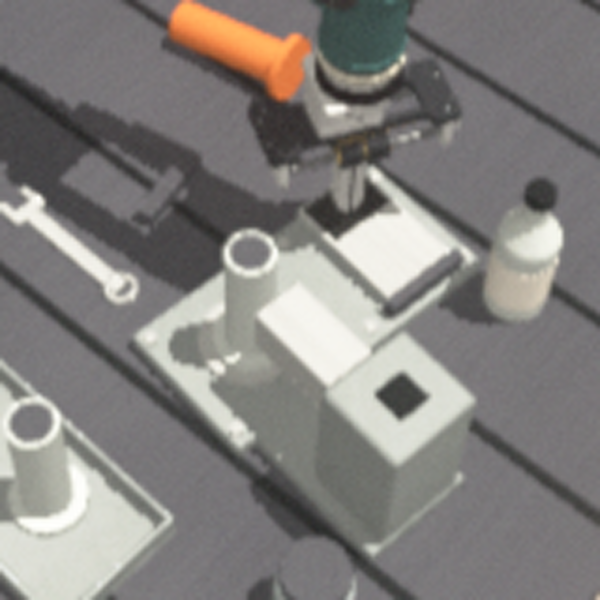

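>>> {"method": "carry_out", "body": {"commands": [[0,0,-0.006,0,0,0],[0,0,-0.015,0,0,0],[0,0,-0.026,0,0,0],[0,0,-0.038,0,0,0],[0,0,-0.05,0,0,0]]}}

```text
time: 21.05
tool_pos: [0.5619, 0.0858, 0.0881]
ee_rot: [-3.14, 0.0, 2.618]
wrist_force: [0.2, 0.8, -0.3]
width: 0.0003
finger_force: 0.0
```

>>> {"method": "carry_out", "body": {"commands": [[0.015,0,-0.025,0,0,0],[0.03,0,-0.05,0,0,0],[0.045,0,-0.075,0,0,0],[0.06,0,-0.1,0,0,0],[0.08,0,-0.12,0,0,0]], "jaw": 1}}

```text
time: 21.55
tool_pos: [0.4927, 0.1261, 0.2089]
ee_rot: [-3.141, 0.002, 2.618]
wrist_force: [1.5, 1.0, -0.1]
width: 0.0369
finger_force: 0.0
```

The treadle is fully down with the gripper at (365,205). The head is driven forward at (310,325), close to the standing pillar at (250,290). I've lifted off, so next I check that it sprang back and where the pillar stands now.

```bash
python3 - <<'E'
from chk import *
from nxt import *
z=lambda v:[0,0,v,0,0,0]
R0,p0=went([-.083,.088,.125,0,0,0],[.001,-.0005,.026,0,0,0],[.002,-.001,.012,0,0,0],z(.003),z(.003),z(.002),z(.001),z(-.05),[.08,0,-.12,0,0,0])
for n in("top","scene"):
    s=snapshot(n);np.savez(n+"5.npz",**s); held(n,n+"5.npz",[.587,-.079],.028)
    w=cloud(s);P=box(w,.56,.66,.05,.12,.03,.09);A=np.c_[P[:,:2],np.ones(len(P))];print(" treadle",np.linalg.lstsq(A,P[:,2],rcond=None)[0])
    P=box(w,.6,.735,-.13,-.04,.12,.155);print(" head front x",P[:,0].min() if len(P) else None)
T=np.array([.588,-.0787,.119])
print(rel(R0,p0,R0,T+[0,0,.11]).round(4))
E
```

```text
err mm [-0.4 -0.4  1. ] rot deg 0.05 tcp [0.4927 0.1261 0.2089] q [ 0.14  -0.006  1.461 -0.002  1.687 -0.907] F [ 1.5  1.  -0.1] w 0.0369 t 21.55
top 45 axis [-0.0021 -0.0055  1.    ] at foot [ 0.5895 -0.0789  0.028 ] top z 0.1714 0.00034602899784882957
 treadle [-0.31643304  0.03699985  0.24434002]
 head front x 0.6978630342755171
scene 175 axis [-4.0e-04  2.3e-03  1.0e+00] at foot [ 0.5875 -0.0786  0.028 ] top z 0.1702 0.0006935890106177477
 treadle [-0.32363392  0.04517911  0.24726327]
 head front x 0.6001988774448417
[-0.1848 -0.1303 -0.0207  0.      0.      0.    ]
```

>>> {"method": "carry_out", "body": {"commands": [[-0.02,-0.01,-0.01,0,0,0],[-0.04,-0.025,-0.02,0,0,0],[-0.06,-0.04,-0.02,0,0,0],[-0.08,-0.055,-0.02,0,0,0],[-0.1,-0.07,-0.021,0,0,0]]}}

```text
time: 22.15
tool_pos: [0.5448, 0.014, 0.2267]
ee_rot: [-3.139, -0.001, 2.618]
wrist_force: [-0.2, 0.1, -0.3]
width: 0.0852
finger_force: 0.0
```

>>> {"method": "carry_out", "body": {"commands": [[-0.02,-0.015,0,0,0,0],[-0.04,-0.03,0,0,0,0],[-0.06,-0.042,0,0,0,0],[-0.075,-0.053,0,0,0,0],[-0.085,-0.06,0,0,0,0]]}}

```text
time: 22.65
tool_pos: [0.5885, -0.0806, 0.2271]
ee_rot: [-3.139, -0.001, 2.617]
wrist_force: [-0.4, -0.3, -0.7]
width: 0.0942
finger_force: 0.0
```

>>> {"method": "carry_out", "body": {"commands": [[0,0,0.01,0,0,0],[0,0,0.02,0,0,0],[0,0,0.03,0,0,0],[0,0,0.035,0,0,0],[0,0,0.04,0,0,0]]}}

```text
time: 23.15
tool_pos: [0.5879, -0.0782, 0.1879]
ee_rot: [-3.14, 0.0, 2.619]
wrist_force: [0.0, -0.1, -0.3]
width: 0.0936
finger_force: 0.0
```

```bash
python3 - <<'E'
from nxt import *
R0,p0=went([-.1,-.07,-.021,0,0,0],[-.085,-.06,0,0,0,0],[0,0,.04,0,0,0])
print(rel(R0,p0,R0,[.588,-.0787,.119]).round(4))
ims=[]
for n in("top","scene"):
    s=snapshot(n);im=s["img"][:,:,::-1]
    ims.append(im[80:240,200:360] if n=="top" else im[120:280,190:350])
cv2.imwrite("pics/p4.png",cv2.resize(np.hstack(ims),(800,400),interpolation=cv2.INTER_CUBIC))
E
```

```text
err mm [-0.4  0.3 -1.3] rot deg 0.07 tcp [ 0.5879 -0.0782  0.1879] q [-2.270e-01  1.870e-01  1.293e+00 -1.000e-03  1.661e+00 -1.276e+00] F [ 0.  -0.1 -0.3] w 0.0936 t 23.15
[ 0.0003 -0.0002  0.0703  0.      0.      0.    ]
```

View pics/p4.png

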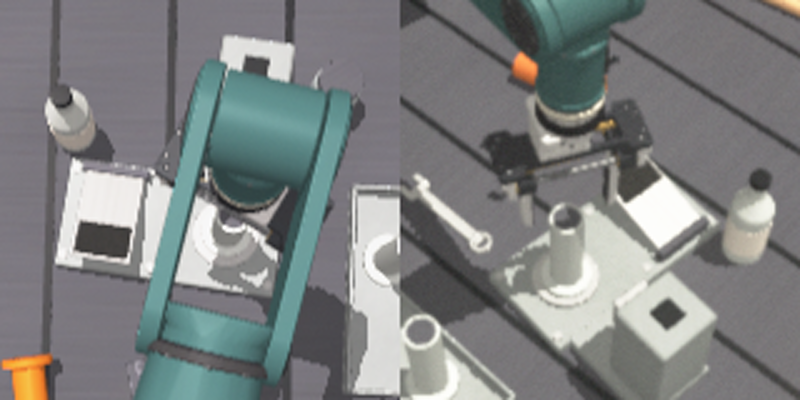

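The open fingers straddle the pillar (scene half: pillar top at (565,215)), the treadle is up and the head is back. Next I descend, grip and lift.

>>> {"method": "carry_out", "body": {"commands": [[0,0,0.015,0,0,0],[0,0,0.03,0,0,0],[0,0,0.045,0,0,0],[0,0,0.06,0,0,0],[0,0,0.07,0,0,0]]}}

```text
time: 23.75
tool_pos: [0.5874, -0.0789, 0.1161]
ee_rot: [-3.14, -0.002, 2.618]
wrist_force: [1.1, -0.3, -0.9]
width: 0.0939
finger_force: 0.0
```

>>> {"method": "carry_out", "body": {"commands": [[0,0,0,0,0,0],[0,0,0,0,0,0],[0,0,0,0,0,0],[0,0,0,0,0,0],[0,0,0,0,0,0]], "jaw": 0}}

```text
time: 24.25
tool_pos: [0.5889, -0.0793, 0.1196]
ee_rot: [-3.141, 0.003, 2.618]
wrist_force: [0.5, -0.1, -0.2]
width: 0.0576
finger_force: 0.0
```

>>> {"method": "carry_out", "body": {"commands": [[0,0,0,0,0,0],[0,0,0,0,0,0],[0,0,0,0,0,0],[0,0,0,0,0,0],[0,0,0,0,0,0]]}}

```text
time: 24.75
tool_pos: [0.5885, -0.0794, 0.119]
ee_rot: [-3.14, 0.002, 2.618]
wrist_force: [-0.7, -0.6, 1.5]
width: 0.0431
finger_force: 30.0
```

>>> {"method": "carry_out", "body": {"commands": [[0,0,-0.005,0,0,0],[0,0,-0.015,0,0,0],[0,0,-0.03,0,0,0],[0,0,-0.05,0,0,0],[0,0,-0.07,0,0,0]]}}

```text
time: 25.25
tool_pos: [0.5884, -0.0789, 0.1901]
ee_rot: [-3.141, 0.001, 2.618]
wrist_force: [-0.2, 0.0, -4.4]
width: 0.043
finger_force: 30.0
```

>>> {"method": "carry_out", "body": {"commands": [[0,0,-0.02,0,0,0],[0,0,-0.035,0,0,0],[0,0,-0.05,0,0,0],[0,0,-0.06,0,0,0],[0,0,-0.065,0,0,0]]}}

```text
time: 25.75
tool_pos: [0.5887, -0.079, 0.2551]
ee_rot: [-3.141, 0.003, 2.618]
wrist_force: [-0.1, 0.5, -4.7]
width: 0.0429
finger_force: 30.0
```

```bash
python3 - <<'E'
from chk import *
from nxt import *
from kin import *
z=lambda v:[0,0,v,0,0,0]
R0,p0=went(z(.07),z(-.07),z(-.065))
d=np.radians(-1.95);c=np.array([.515,-.309]);loc=lambda x,y:c+[x*np.cos(d)-y*np.sin(d),x*np.sin(d)+y*np.cos(d)]
g=loc(-.068,0);print("goal",g)
for n in("top","scene"):
    w=W[n];print(n,"tray floor z",np.median(box(w,.40,.48,-.33,-.28,-.01,.02)[:,2]))
x=np.load("x.npy");print(rel(R0,p0,R0,np.r_[g,p0[2]]).round(4)); print("twin local",np.array([.557,-.300])-c)
for zz in(p0[2],.1): s=ik(x,R0,np.r_[g,zz],get_obs()["joint_positions"]);print(s.cost,s.x.round(2))
E
```

```text
err mm [ 0.4 -0.5  0.8] rot deg 0.09 tcp [ 0.5887 -0.079   0.2551] q [-2.280e-01  1.810e-01  1.169e+00 -1.000e-03  1.790e+00 -1.276e+00] F [-0.1  0.5 -4.7] w 0.0429 t 25.75
goal [ 0.44703938 -0.30668614]
top tray floor z 0.004952785597704954
scene tray floor z 0.00399247671927183
[ 0.0084 -0.2683  0.0003  0.      0.      0.    ]
twin local [0.042 0.009]
2.5150032657780455e-23 [-0.71  0.06  1.3  -0.    1.78 -1.75]
6.823039849674357e-28 [-0.71  0.11  1.55 -0.    1.47 -1.75]
```

>>> {"method": "carry_out", "body": {"commands": [[0.001,-0.02,0,0,0,0],[0.002,-0.045,0,0,0,0],[0.003,-0.075,0,0,0,0],[0.004,-0.105,0,0,0,0],[0.004,-0.135,0,0,0,0]]}}

```text
time: 26.25
tool_pos: [0.5164, -0.1945, 0.2531]
ee_rot: [-3.14, -0.001, 2.619]
wrist_force: [0.1, -0.5, -3.7]
width: 0.0431
finger_force: 30.0
```

>>> {"method": "carry_out", "body": {"commands": [[0.001,-0.03,0,0,0,0],[0.002,-0.06,0,0,0,0],[0.003,-0.09,0,0,0,0],[0.004,-0.115,0,0,0,0],[0.004,-0.133,0,0,0,0]]}}

```text
time: 26.75
tool_pos: [0.4461, -0.3082, 0.2532]
ee_rot: [-3.14, -0.001, 2.617]
wrist_force: [0.3, -0.2, -3.7]
width: 0.0429
finger_force: 30.0
```

>>> {"method": "carry_out", "body": {"commands": [[0,0,0.015,0,0,0],[0,0,0.035,0,0,0],[0,0,0.055,0,0,0],[0,0,0.07,0,0,0],[0,0,0.08,0,0,0]]}}

```text
time: 27.25
tool_pos: [0.4471, -0.3059, 0.1713]
ee_rot: [-3.142, -0.003, 2.619]
wrist_force: [-0.4, -0.3, -3.7]
width: 0.0431
finger_force: 30.0
```

```bash
python3 - <<'E'
from chk import *
from nxt import *
went([.004,-.135,0,0,0,0],[.004,-.133,0,0,0,0],[0,0,.08,0,0,0])
ims=[]
for n in("top","scene"):
    s=snapshot(n);np.savez(n+"6.npz",**s);held(n,n+"6.npz",[.447,-.307],.085)
    im=s["img"][:,:,::-1];ims.append(im[140:270,290:420] if n=="top" else im[190:320,130:260])
cv2.imwrite("pics/p5.png",cv2.resize(np.hstack(ims),(800,400),interpolation=cv2.INTER_CUBIC))
E
```

```text
err mm [-0.5  0.9 -3.2] rot deg 0.22 tcp [ 0.4471 -0.3059  0.1713] q [-0.704  0.08   1.446 -0.     1.618 -1.753] F [-0.4 -0.3 -3.7] w 0.0431 t 27.25
top 38 axis [0.081  0.119  0.9896] at foot [ 0.4456 -0.3087  0.085 ] top z 0.2835 0.0006434836531421118
scene 367 axis [-0.002  -0.0016  1.    ] at foot [ 0.446  -0.3042  0.085 ] top z 0.2839 0.0018656539742004999
```

View pics/p5.png

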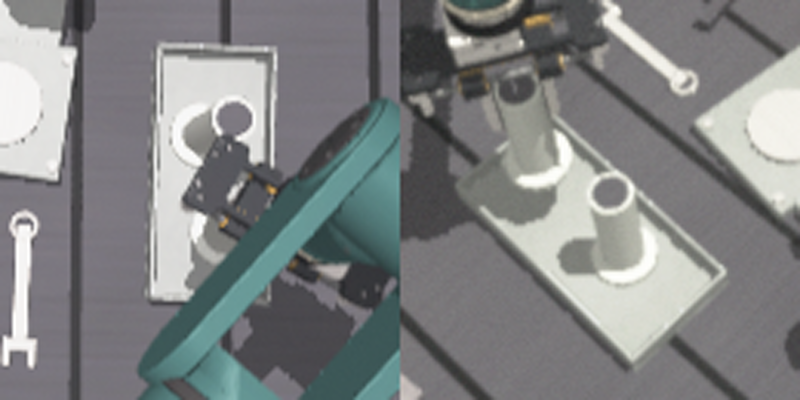

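The pillar hangs upright over the near end of the tray. In the scene half its foot is at (535,160) and the twin's at (625,255), so it is well clear. I'll lower it.

>>> {"method": "carry_out", "body": {"commands": [[0,0,0.018,0,0,0],[0,0,0.036,0,0,0],[0,0,0.052,0,0,0],[0,0,0.064,0,0,0],[0,0,0.072,0,0,0]]}}

```text
time: 27.85
tool_pos: [0.4477, -0.3073, 0.1017]
ee_rot: [-3.141, 0.001, 2.619]
wrist_force: [-1.2, 0.2, -4.3]
width: 0.0429
finger_force: 30.0
```

>>> {"method": "carry_out", "body": {"commands": [[0,0,0.001,0,0,0],[0,0,0.002,0,0,0],[0,0,0.003,0,0,0],[0,0,0.004,0,0,0],[0,0,0.004,0,0,0]]}}

```text
time: 28.35
tool_pos: [0.4477, -0.3074, 0.0984]
ee_rot: [-3.14, 0.002, 2.618]
wrist_force: [-0.6, -0.1, -3.3]
width: 0.0427
finger_force: 30.0
```

>>> {"method": "carry_out", "body": {"commands": [[0,0,0.0005,0,0,0],[0,0,0.001,0,0,0],[0,0,0.0015,0,0,0],[0,0,0.0015,0,0,0],[0,0,0.0015,0,0,0]]}}

```text
time: 28.85
tool_pos: [0.4476, -0.3073, 0.0965]
ee_rot: [-3.141, 0.001, 2.618]
wrist_force: [-0.5, -0.4, -4.1]
width: 0.0431
finger_force: 30.0
```

>>> {"method": "carry_out", "body": {"commands": [[0,0,0.0003,0,0,0],[0,0,0.0006,0,0,0],[0,0,0.001,0,0,0],[0,0,0.001,0,0,0],[0,0,0.001,0,0,0]]}}

```text
time: 29.35
tool_pos: [0.4477, -0.3074, 0.096]
ee_rot: [-3.14, 0.002, 2.618]
wrist_force: [-0.9, 0.9, -0.8]
width: 0.043
finger_force: 30.0
```

>>> {"method": "carry_out", "body": {"commands": [[0,0,0.0003,0,0,0],[0,0,0.0005,0,0,0],[0,0,0.0005,0,0,0],[0,0,0.0005,0,0,0],[0,0,0.0005,0,0,0]]}}

```text
time: 29.85
tool_pos: [0.4477, -0.3075, 0.096]
ee_rot: [-3.14, 0.002, 2.618]
wrist_force: [-2.7, 1.2, 5.8]
width: 0.043
finger_force: 30.0
```

Contact with the tray floor. Release, then rise straight up and clear.

>>> {"method": "carry_out", "body": {"commands": [[0,0,0,0,0,0],[0,0,0,0,0,0],[0,0,0,0,0,0],[0,0,0,0,0,0],[0,0,0,0,0,0]], "jaw": 1}}

```text
time: 30.35
tool_pos: [0.4476, -0.3073, 0.0948]
ee_rot: [-3.141, 0.001, 2.618]
wrist_force: [0.0, -0.4, -0.6]
width: 0.0796
finger_force: 0.0
```

>>> {"method": "carry_out", "body": {"commands": [[0,0,0,0,0,0],[0,0,0,0,0,0],[0,0,0,0,0,0],[0,0,0,0,0,0],[0,0,0,0,0,0]]}}

```text
time: 30.85
tool_pos: [0.4476, -0.3073, 0.095]
ee_rot: [-3.141, 0.001, 2.618]
wrist_force: [0.0, -0.1, 0.6]
width: 0.0941
finger_force: 0.0
```

>>> {"method": "carry_out", "body": {"commands": [[0,0,-0.015,0,0,0],[0,0,-0.04,0,0,0],[0,0,-0.07,0,0,0],[0,0,-0.1,0,0,0],[0,0,-0.13,0,0,0]]}}

```text
time: 31.35
tool_pos: [0.4476, -0.3071, 0.2277]
ee_rot: [-3.14, 0.003, 2.618]
wrist_force: [0.6, -0.1, -0.4]
width: 0.094
finger_force: 0.0
```

>>> {"method": "carry_out", "body": {"commands": [[0,0.03,0,0,0,0],[0,0.06,0,0,0,0],[0,0.1,0,0,0,0],[0,0.14,0,0,0,0],[0,0.17,0,0,0,0]]}}

```text
time: 31.85
tool_pos: [0.5335, -0.158, 0.2264]
ee_rot: [-3.141, 0.003, 2.619]
wrist_force: [-0.2, -0.1, -0.3]
width: 0.0934
finger_force: 0.0
```

```bash
python3 - <<'E'
from chk import *
from nxt import *
ims=[]
for n in("top","scene"):
    s=snapshot(n);np.savez(n+"7.npz",**s);held(n,n+"7.npz",[.447,-.307],.005);held(n+" twin",n+"7.npz",[.557,-.300],.005)
    ims.append(cv2.resize(s["img"][:,:,::-1],(400,300),interpolation=cv2.INTER_AREA))
cv2.imwrite("pics/p6.png",np.hstack(ims))
E
```

```text
top 9 axis [0.0662 0.2947 0.9533] at foot [ 0.4409 -0.3404  0.005 ] top z 0.1487 0.000746180823407265
  return _methods._mean(a, axis=axis, dtype=dtype,
  ret = ret.dtype.type(ret / rcount)
Traceback (most recent call last):
  File "chk.py", line 8, in held
    print(n,len(P),"axis",d.round(4),"at foot",(p+d*(zb-p[2])/d[2]).round(4),"top z",np.percentile(A[:,2],99).round(4),e)
                                                                                     ~~~~~~~~~~~~~^^^^^^^^^^^
IndexError: index -1 is out of bounds for axis 0 with size 0
```

The arm hides the tray from the top camera, so I'll use the scene camera.

```bash
python3 - <<'E'
from chk import *
from nxt import *
s=snapshot("scene");np.savez("scene7.npz",**s);held("p","scene7.npz",[.447,-.307],.005);held("twin","scene7.npz",[.557,-.300],.005)
o=get_obs();print(o["wrist_force"],o["qvel"].round(3))
cv2.imwrite("pics/p7.png",cv2.resize(s["img"][:,:,::-1],(800,600),interpolation=cv2.INTER_CUBIC))
E
```

```text
p 182 axis [-3.7e-03 -3.0e-04  1.0e+00] at foot [ 0.447 -0.306  0.005] top z 0.1474 0.0007327269035760104
twin 167 axis [-0.0015 -0.002   1.    ] at foot [ 0.556  -0.2995  0.005 ] top z 0.1476 0.0005731995314766682
[-0.32032832 -0.06207563 -0.18839061] [-0.058 -0.008  0.014 -0.052 -0.    -0.038]
```

View pics/p7.png

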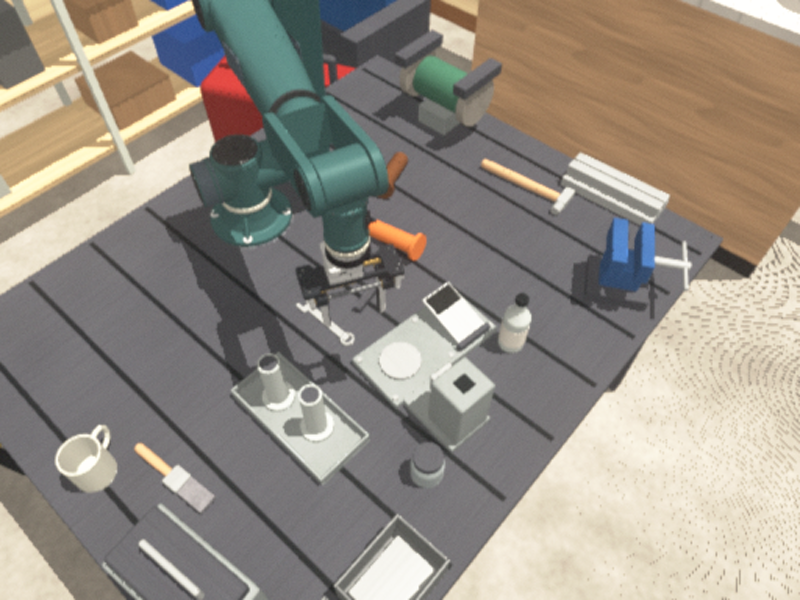

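Both pillars stand upright in the tray, at (275,380) and (315,410). The treadle is up, everything else is where it was, and the arm touches nothing. I'm handing the job in.

```bash
python3 -c "
from bench import *
print(close_job())"
```

```text
the job is handed in; nothing more can be done
None
```

The job is done and handed in at about 32 s: I stood the pillar on the pad, pressed the treadle to its stop and let it spring back, then set the pillar upright in the tray beside its twin.

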